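Load pad-eyes into a tacking jig

TASK

Get the jig ready for tacking: swing its hold-down bar up, then take every pad-eye from the tray, lifting it straight up out of its tight pocket by the eye lug, and lay each in a station of its own with the stepped end lapped over the rail, flat on the plate. Both ends look alike from above, so feel for the step: one that sits high on the rail is the wrong way round and has to be turned. Then swing the bar shut on them all. The pad-eyes are soft aluminium: grip them only lightly.

Things in the scene. Friction and masses are not known exactly. Their poses are not given: they have to be found in the camera images.
- pad_eye_1: aluminium pad-eye, 0.11 to 0.21 kg, may be absent. Origin: centre of the underside of its base, 80 (x) x 32 (y) x 16 mm (z up). Mid-base stands an eye lug 36 wide in x, 12 thick in y, round top at z = 56 mm: the only grip while it lies in its pocket. Soft: a squeeze of 20 to 40 N a finger holds it; more than 60 N marks it
- pad_eye_2: as pad_eye_1. One end of each base is stepped: an 18 mm long (x), 7 mm deep (z) rebate cut over the full width of the UNDERSIDE. From above both ends look alike, and the pose does not tell which end (+x or -x) is stepped; it differs from piece to piece and must be felt (or seen from below)
- pad_eye_3: as pad_eye_1. In its pocket a pad-eye's x lies along the tray's x
- pad_eye_4: as pad_eye_1
- tray: loose black plastic tray, 2 kg, 230 (x) x 180 (y) x 24 mm; origin: centre of its underside, z up. Four pockets 83 (x) x 35 (y) mm, 16 mm deep (floor at z = 8), centred at x = +-55, y = +-45 mm; a pad-eye's base lies in one with 1.5 mm clearance all round, flush with the top. One pocket may be empty
- jig: tacking jig, fixed: steel plate 12 mm thick, from x = -80 to 105, y = -155 to 155 mm. Origin under the plate, at the middle of the row of stations; x away from the robot, y along the row, z up. The rail, a flat bar lying on the plate along y from x = 26 to 46 mm, is 6.5 mm high. In each station a pad-eye lies along x, stepped end to +x, the step over the rail
- station_1 (a point): station at y = -105 mm in the jig's frame: the point on the plate's top, z = 12 mm, where a seated pad-eye's origin belongs; axes as the jig's. Two fences, 13 mm high, x = -32 to 8 mm, guide the base's sides with 3 mm clearance each; dowels 13 mm high stop its near end and the rail stops the step, 3.5 to 4 mm play each way in x
- station_2 (a point): as station_1, at y = -35 mm. A pad-eye laid the wrong way round (stepped end towards the robot) meets the rail with its flat underside and stops 6.5 mm too high
- station_3 (a point): as station_1, at y = +35 mm
- station_4 (a point): as station_1, at y = +105 mm
- hold_down (a joint): hinge of the jig's hold-down bar, rad: 0 shut (its rubber pads just touch the tops of seated pad-eyes above the rail); grows as the bar swings up and away from the robot, to a stop at 1.75. Axis along the jig's y at x = 78, z = 34 mm. A friction hinge: the bar stays at any angle, some 3 to 6 N at the ball moves it
- ball (a point): centre of the black ball handle, 25 mm diameter, of the hold-down bar, at y = -145 mm in the jig's frame, beside station_1; with the bar shut at x = 40, z = 90 mm there. It swings on a 68 mm radius about the hinge; pinch it from above, fingers closing along the jig's y
- hinge (a point): point on the hold-down bar's hinge axis at the ball's y; axes as the jig's. Above the back of the table hangs a fixed steel boom, a 45 mm pipe along the world's y (from y = 0 to the left) at about x = 0.72, z = 0.40 m: keep the wrist clear of it

How it is judged:
On the way, in this order (a step that is already met when the one before it is completed fails the run):
1. the hold-down bar is swung up by more than 1.2 rad (value of joint hold_down above 1.2 rad), for 0.2 s.
2. every pad-eye lies seated in a station, let go, with the bar still up ((horizontal distance between pad_eye_1 and station_1 below 0.007 m or horizontal distance between pad_eye_1 and station_2 below 0.007 m or horizontal distance between pad_eye_1 and station_3 below 0.007 m or horizontal distance between pad_eye_1 and station_4 below 0.007 m) and z of pad_eye_1 in the frame of jig between 0.009 and 0.0145 m and angle between each of pad_eye_1, pad_eye_2, pad_eye_3, pad_eye_4's own z axis and vertical below 0.04 rad and contact force between the fingers and pad_eye_1 below 0.1 N and (horizontal distance between pad_eye_2 and station_1 below 0.007 m or horizontal distance between pad_eye_2 and station_2 below 0.007 m or horizontal distance between pad_eye_2 and station_3 below 0.007 m or horizontal distance between pad_eye_2 and station_4 below 0.007 m) and z of pad_eye_2 in the frame of jig between 0.009 and 0.0145 m and contact force between the fingers and pad_eye_2 below 0.1 N and (horizontal distance between pad_eye_3 and station_1 below 0.007 m or horizontal distance between pad_eye_3 and station_2 below 0.007 m or horizontal distance between pad_eye_3 and station_3 below 0.007 m or horizontal distance between pad_eye_3 and station_4 below 0.007 m) and z of pad_eye_3 in the frame of jig between 0.009 and 0.0145 m and contact force between the fingers and pad_eye_3 below 0.1 N and (horizontal distance between pad_eye_4 and station_1 below 0.007 m or horizontal distance between pad_eye_4 and station_2 below 0.007 m or horizontal distance between pad_eye_4 and station_3 below 0.007 m or horizontal distance between pad_eye_4 and station_4 below 0.007 m) and z of pad_eye_4 in the frame of jig between 0.009 and 0.0145 m and contact force between the fingers and pad_eye_4 below 0.1 N and value of joint hold_down above 0.5 rad), for 0.3 s.
3. the hold-down bar is shut on them (value of joint hold_down below 0.06 rad), for 0.2 s.
At the end, for the whole second after the job is handed in: every pad-eye that was in the tray lies flat in a station of its own (origin within 7 mm of the station's centre, underside within 2.5 mm of the plate, tilt under 0.04 rad: its step laps over the rail), at rest and let go, and the hold-down bar is shut (under 0.06 rad) ((horizontal distance between pad_eye_1 and station_1 below 0.007 m or horizontal distance between pad_eye_1 and station_2 below 0.007 m or horizontal distance between pad_eye_1 and station_3 below 0.007 m or horizontal distance between pad_eye_1 and station_4 below 0.007 m) and z of pad_eye_1 in the frame of jig between 0.009 and 0.0145 m and angle between each of pad_eye_1, pad_eye_2, pad_eye_3, pad_eye_4's own z axis and vertical below 0.04 rad and contact force between the fingers and pad_eye_1 below 0.1 N and (horizontal distance between pad_eye_2 and station_1 below 0.007 m or horizontal distance between pad_eye_2 and station_2 below 0.007 m or horizontal distance between pad_eye_2 and station_3 below 0.007 m or horizontal distance between pad_eye_2 and station_4 below 0.007 m) and z of pad_eye_2 in the frame of jig between 0.009 and 0.0145 m and contact force between the fingers and pad_eye_2 below 0.1 N and (horizontal distance between pad_eye_3 and station_1 below 0.007 m or horizontal distance between pad_eye_3 and station_2 below 0.007 m or horizontal distance between pad_eye_3 and station_3 below 0.007 m or horizontal distance between pad_eye_3 and station_4 below 0.007 m) and z of pad_eye_3 in the frame of jig between 0.009 and 0.0145 m and contact force between the fingers and pad_eye_3 below 0.1 N and (horizontal distance between pad_eye_4 and station_1 below 0.007 m or horizontal distance between pad_eye_4 and station_2 below 0.007 m or horizontal distance between pad_eye_4 and station_3 below 0.007 m or horizontal distance between pad_eye_4 and station_4 below 0.007 m) and z of pad_eye_4 in the frame of jig between 0.009 and 0.0145 m and contact force between the fingers and pad_eye_4 below 0.1 N and value of joint hold_down below 0.06 rad and linear speed of each of pad_eye_1, pad_eye_2, pad_eye_3, pad_eye_4 below 0.02 m/s); the robot touches nothing.
It fails at once if the fingers bear on a pad-eye with more than 130 N in all, both fingers added (a squeeze of about 65 N a finger) (contact force between the fingers and pad_eye_1 above 130 N or contact force between the fingers and pad_eye_2 above 130 N or contact force between the fingers and pad_eye_3 above 130 N or contact force between the fingers and pad_eye_4 above 130 N).
Of pad_eye_1, pad_eye_2, pad_eye_3, pad_eye_4 only 3 to 4 are there at a start; the rules pass over those that are not, and their reading is None.
At some moment in a run one of tray may be knocked a few centimetres aside while the robot is not near it.
Once in a run the grip may slacken for a moment while it holds something.
It also fails if it takes over 210 s, if anything falls off the work surface, if the arm or the gripper's body presses on something with over 40 N, if the wrist force passes 120 N, or if a joint passes its speed limit or range.

ROBOT

A 7-joint arm with a two-finger parallel gripper is mounted at the origin on a cart in front of the work surface, level with it; the furniture and walls round the work are solid. World frame = base frame: x ahead of the robot, y to its left, z up, the work surface at z = 0. Lengths are in m, angles in rad, forces in N, time in s.
With the tool pointing down it reaches from about 0.425 to 0.925 m from the base axis. Payload 6.8 kg.
Tool frame: the origin (TCP) lies at the very end of the fingers, on their centre line; the grasp point (between the pads) lies 19 mm behind it; z points along the fingers, y is the line along which they close (so a half turn about z gives the same grasp; the last joint's range is limited). The gripper opens to 85 mm and grips with 20 to 120 N. Pads are 22 mm wide; open, the fingers measure 114 mm over their backs; the gripper's body (76 mm by 85 mm) begins 54 mm behind the grasp point. The pads swing forward as they close: fully open they stand 13 mm farther back than shut.
Start: joints at [-1.252, 0.477, 0.022, 1.555, -0.011, 1.109, -0.083], TCP at [0.279, 0.614, 0.211] pointing down, gripper open.
Joint ranges: [-2.96, 2.96], [-0.34, 2.1], [-1.41, 1.46], [0.24, 2.44], [-1.37, 4.51], [0.17, 1.92], [-2.96, 2.96]. Speed limits (rad/s): [2.39, 2.39, 3.14, 3.14, 3.14, 3.14, 3.14].

INTERFACE

Orientations are given as a unit quaternion [w, x, y, z].
In Python, from station import bot gives the robot as it stands.
- The arm moves only by the shell command python3 nudge.py 'ROWS' [FORCE]. ROWS is a JSON list of rows, 1 to 20 of them, each of 5 numbers: dx, dy, dz in m, then a turn about the tool's z in rad, then the opening from 0.0 (shut) to 1.0 (fully open); each row shifts and turns the commanded pose from where the row before left it, along the tool's axes as they then stand; what a row does not reach is not made up. A row lasts 1/10 s, in which the tool goes at most 0.05 m and 0.15 rad, less where a joint would pass 70% of its speed; a pose out of reach is approached as far as the arm can. The fingers move at their own pace and stop on an object; FORCE is the grip in N (left out, the last holds). Time passes only in rows, so rows that do not move let the fingers close. It prints the time, the measured TCP pose, the force, the opening and the grip force at its end.
- bot.get_obs(): the state, without advancing time (a new reading comes with each control period).
- bot.read_camera(name): name is "side" or "top"; returns the picture (420x560x3 uint8, blue, green, red); there is no depth.
- bot.camera_info(name): a dict with "vertical_fov" (degrees; the focal length in pixels is half the picture's height over the tangent of half this angle, whatever the lens; pixels are square), "cx", "cy" (the principal point, pixels), "k1" (the pictures are not rectified: a ray, as slopes to the right and down, at radius r is drawn at 1 + k1 r^2 times it, then the intrinsics apply), "view" (4x4, takes a point from world to camera coordinates). Camera axes: x right, y up, looking along -z (the intrinsics and any distortion apply to the point x, -y, -z); pixel columns grow to the right and rows downward; lengths in m; the calibration is good to about 2 mm. A picture is of the moment at which its call begins. camera_info takes no time and is no camera call.
- bot.hand_in(): hands the job in; it is judged then, once.
The state is a dict: "t": time; "q": joint angles; "joint_vel": joint speeds; "joint_torque": joint torques, N m; "eef_pos": TCP position; "tool_rot": TCP orientation; "contact_force": force on the tool from outside, world axes, zero at the start; "torque": the same for the moment, N m; "gripper_width": opening from 0.0 (shut) to 1.0 (fully open); "grasp_force": force on a finger pad.
Only numpy, scipy, OpenCV 4.12 (cv2) and the standard library are available. Lean on these libraries where they do the work, as an engineer would, in place of code of your own. Each camera call takes 0.05 s, during which the arm holds its last target. There are 200 camera calls.

## Working session

There is one attempt and no reset: what is moved stays moved. The work goes in short steps, Python scripts to look and compute and a shell command to move; the robot and the scene stay as the last step left them, time stands still between calls to the robot, and variables do not carry over. Pictures are saved under pics/ and viewed, at most 14 in all, crops included, and the job is handed in when it is done.

```bash
ls; mkdir -p pics
python3 - <<'E'
from station import bot
import cv2
o=bot.get_obs(); print({k:(v if not hasattr(v,'round') else v) for k,v in o.items()})
for n in("top","side"):
    cv2.imwrite(f"pics/{n}0.png",bot.read_camera(n)); print(bot.camera_info(n))
E
```

```text
nudge.py
pics
station.py
{'t': 0.0, 'q': array([-1.25207287,  0.47778431,  0.02230736,  1.55646987, -0.01147879,
        1.10924258, -0.08305705]), 'joint_vel': array([-0.00107843, -0.00083679, -0.00026825, -0.00048001, -0.0003648 ,
        0.00090164,  0.00037037]), 'joint_torque': array([-8.87003662e-04, -5.96474969e+01,  1.60752073e+00, -2.81189096e+01,
        1.24653368e-02,  9.65496758e-03,  1.29191335e-05]), 'eef_pos': array([0.27918373, 0.61387732, 0.21002791]), 'tool_rot': array([-1.21343710e-04,  2.11745239e-01,  9.77324493e-01, -8.79804541e-04]), 'contact_force': array([-0.1960775 ,  1.37142803, -0.7546666 ]), 'torque': array([ 0.00220921, -0.0466873 ,  0.02300475]), 'grasp_force': 0.0, 'gripper_width': 1.0005628589558724}
{'vertical_fov': 54.22247965669138, 'cx': 280.3838328550953, 'cy': 207.86883336988325, 'k1': -0.04830300165123282, 'view': array([[ 0.00359375, -0.99971966, -0.02340288,  0.08875855],
       [ 0.99969474,  0.00301962,  0.02452171, -0.49211459],
       [-0.02444417, -0.02348386,  0.99942533, -0.98069669],
       [ 0.        ,  0.        ,  0.        ,  1.        ]])}
{'vertical_fov': 57.84275468782543, 'cx': 289.853225816063, 'cy': 213.43617134736053, 'k1': 0.010790051141642698, 'view': array([[ 0.999343  ,  0.03618542,  0.00204333, -0.50372401],
       [-0.02355331,  0.60556069,  0.79545049, -0.09718436],
       [ 0.02754635, -0.79497601,  0.60601513, -0.86500607],
       [ 0.        ,  0.        ,  0.        ,  1.        ]])}
```

View pics/top0.png

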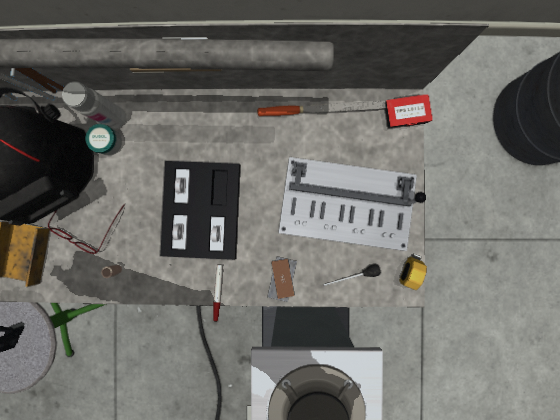

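View pics/side0.png

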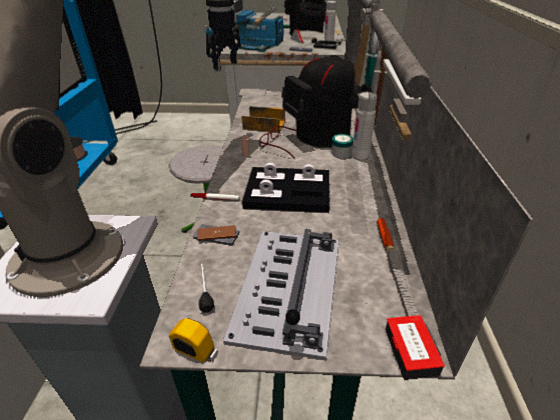

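Top view: tray at (200,210) has pad-eyes in three pockets, at (181,186), (179,231) and (217,233), and the top-right pocket is empty. The jig is at (350,203) with its ball at (420,197). The side view confirms this.

```bash
cat > h.py <<'E'
import numpy as np, cv2
from station import bot
def cam(n):
    i=bot.camera_info(n); f=210/np.tan(np.radians(i["vertical_fov"]/2))
    return np.array([[f,0,i["cx"]],[0,f,i["cy"]],[0,0,1]]),np.array([i["k1"],0,0,0.]),np.array(i["view"])
def ray(n,px):
    K,d,V=cam(n); u=cv2.undistortPoints(np.array(px,float).reshape(-1,1,2),K,d).reshape(-1,2)
    D=np.c_[u[:,0],-u[:,1],-np.ones(len(u))]@V[:3,:3]
    return -V[:3,:3].T@V[:3,3],D
def plane(n,px,z):
    c,D=ray(n,px); return c+D*((z-c[2])/D[:,2])[:,None]
def proj(n,P):
    K,d,V=cam(n); F=np.diag([1,-1,-1.])
    return cv2.projectPoints(np.array(P,float).reshape(-1,1,3),cv2.Rodrigues(F@V[:3,:3])[0],F@V[:3,3],K,d)[0].reshape(-1,2)
E
python3 - <<'E'
from h import *
im=cv2.imread("pics/top0.png")
print("cams",*[ray(n,[[280,210]])[0].round(3) for n in("top","side")])
g=cv2.cvtColor(im,cv2.COLOR_BGR2GRAY)
# tray
m=np.zeros_like(g); m[150:270,150:250]=(g[150:270,150:250]<60)*255
m=cv2.morphologyEx(m,cv2.MORPH_CLOSE,np.ones((15,15)))
c=max(cv2.findContours(m,0,1)[0],key=cv2.contourArea); r=cv2.minAreaRect(c); b=cv2.boxPoints(r)
print("tray px",r); print(plane("top",b,.024).round(4),plane("top",[r[0]],.024).round(4))
# jig plate
hsv=cv2.cvtColor(im,cv2.COLOR_BGR2HSV)
m2=np.zeros_like(g); s=(slice(145,262),slice(265,425)); m2[s]=(g[s]>165)*255
m2=cv2.morphologyEx(m2,cv2.MORPH_OPEN,np.ones((3,3)))
m2=cv2.morphologyEx(m2,cv2.MORPH_CLOSE,np.ones((25,25)))
c2=max(cv2.findContours(m2,0,1)[0],key=cv2.contourArea); r2=cv2.minAreaRect(c2); b2=cv2.boxPoints(r2)
print("jig",r2,cv2.contourArea(c2)); print(plane("top",b2,.012).round(4))
z=im.copy(); cv2.drawContours(z,[b.astype(int)],0,(0,0,255),1);cv2.drawContours(z,[b2.astype(int)],0,(0,255,0),1)
cv2.imwrite("pics/a.png",cv2.resize(im[145:270,155:435],None,fx=2.85,fy=2.85,interpolation=2)); 
cv2.imwrite("pics/b.png",cv2.resize(z[145:270,155:435],None,fx=2.85,fy=2.85,interpolation=2))
cv2.imwrite("pics/ab.png",cv2.imread("pics/a.png") if 0 else np.hstack([cv2.imread("pics/b.png")]))
E
```

```text
cams [0.468 0.067 0.994] [ 0.525 -0.611  0.603]
tray px ((199.97010803222656, 209.65774536132812), (75.9216079711914, 95.67393493652344), 2.6025619506835938)
[[0.3762 0.3774 0.024 ]
 [0.6052 0.3693 0.024 ]
 [0.5966 0.1864 0.024 ]
 [0.3695 0.1954 0.024 ]] [[0.4866 0.2816 0.024 ]]
jig ((347.45001220703125, 203.35000610351562), (128.55201721191406, 76.3675308227539), 8.13010311126709) 8825.5
[[ 0.4338  0.0948  0.012 ]
 [ 0.6154  0.0695  0.012 ]
 [ 0.5723 -0.2356  0.012 ]
 [ 0.3915 -0.209   0.012 ]]
```

View pics/b.png

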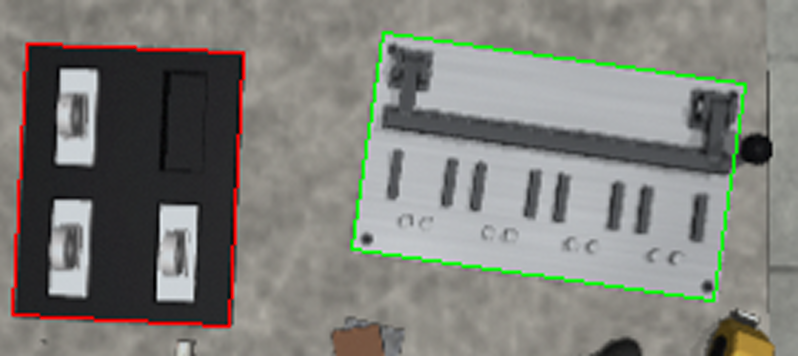

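```bash
cat > go.py <<'E'
# go.py X Y Z YAW: turn and shift (tool axes after the turn) to bring the TCP there; YAW = world heading of tool y; frames: w, j (jig)
import sys; from h import *
from scipy.spatial.transform import Rotation as R
J=dict(o=np.array([.4909,-.0683,0]),th=-.138)
def jig(p): return J["o"]+R.from_euler("z",J["th"]).apply(p)
if __name__=="__main__":
    p=np.array(sys.argv[2:5],float); yaw=np.pi/2+float(sys.argv[5])
    if sys.argv[1]=="j": p=jig(p); yaw+=J["th"]
    o=bot.get_obs(); M=R.from_quat(o["tool_rot"],scalar_first=True).as_matrix()
    turn=-((yaw-np.arctan2(M[1,1],M[0,1])+np.pi)%(2*np.pi)-np.pi)
    M2=M@R.from_euler("z",turn).as_matrix()
    print("tgt",p.round(4),"turn",round(turn,3),"shift",(M2.T@(p-o["eef_pos"])).round(4),"F",np.round(o["contact_force"],1),"tau",np.round(o["torque"],2),"w",round(o["gripper_width"],3),"gf",round(o["grasp_force"],1),"q7",o["q"].round(2)[-1])
E
python3 - <<'E'
from h import *; from go import jig
im=cv2.imread("pics/top0.png"); g=cv2.cvtColor(im,6)
m=np.zeros_like(g); m[185:210,412:432]=(g[185:210,412:432]<45)*255
c=max(cv2.findContours(m,0,1)[0],key=cv2.contourArea); print(cv2.minEnclosingCircle(c), cv2.minAreaRect(c))
(u,v),r=cv2.minEnclosingCircle(c); print(plane("top",[[u,v]],.09), jig([.04,-.145,.09]))
for n in("top","side"):print(n,proj(n,[jig([.04,-.145,.09])]+[jig([-.077,y,.012]) for y in(-.152,.152)]).round(1))
E
python3 go.py j .04 -.145 .2 0
```

```text
((419.7295227050781, 196.79507446289062), 5.713204860687256) ((420.0, 197.0), (10.0, 10.0), 90.0)
[[ 0.51511227 -0.21843935  0.09      ]] [ 0.51057318 -0.217424    0.09      ]
top [[419.3 198.9]
 [405.4 249.3]
 [279.2 231.3]]
side [[289.1 316.7]
 [224.1 338. ]
 [262.9 230.7]]
tgt [ 0.5106 -0.2174  0.2   ] turn -0.289 shift [-0.3436 -0.7916  0.0113] F [ 0.4  0.5 -0.3] tau [-0.    0.04  0.02] w 1.001 gf 0.0 q7 -0.08
```

Run:
```python
from h import *; from go import jig
im=cv2.imread("pics/side0.png")
z=cv2.resize(im[215:360,200:360],None,fx=4,fy=4,interpolation=2)
P=[jig([x,y,.012]) for x,y in((-.08,-.155),(-.08,.155),(.105,.155),(.105,-.155))]+[jig([.04,-.145,.09])]
for p in proj("side",P): cv2.circle(z,tuple(int(v) for v in((p-[200,215])*4+2)),3,(0,0,255),1)
cv2.imwrite("pics/c.png",z)
t=cv2.imread("pics/top0.png"); z=cv2.resize(t[145:260,270:430],None,fx=4,fy=4,interpolation=2)
for p in proj("top",P): cv2.circle(z,tuple(int(v) for v in((p-[270,145])*4+2)),3,(0,0,255),1)
cv2.imwrite("pics/d.png",z)
```

```text
(no output)
```

View pics/c.png

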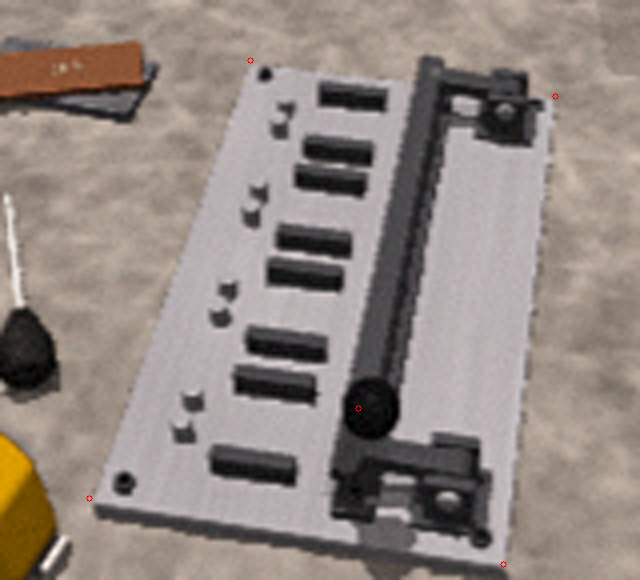

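View pics/d.png

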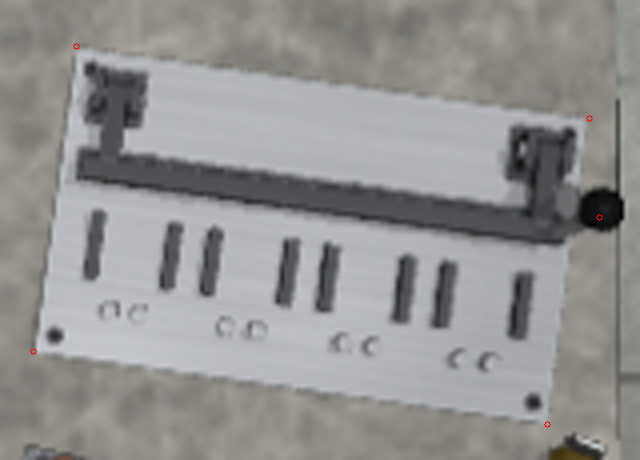

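Both views show the jig, with four stations between fence pairs and the bar shut. In c.png the ball is at (371,408), about 13 px right of the prediction. Next I'll triangulate the fence centroid and the ball from both views.

Run:
```python
from h import *; from go import jig
def tri(a,b):
    (c1,d1),(c2,d2)=ray("top",[a]),ray("side",[b]); d1,d2=d1[0],d2[0]
    s=np.linalg.lstsq(np.c_[d1,-d2],c2-c1,rcond=None)[0]; p,q=c1+s[0]*d1,c2+s[1]*d2
    return ((p+q)/2).round(4),np.linalg.norm(p-q).round(4)
print("fences",tri((346.5,213.4),(276.3,281.3)),plane("top",[[346.5,213.4]],.024),plane("side",[[276.3,281.3]],.021),jig([-.012,0,.024]))
print("ball",tri((419.8,196.8),(292.4,316.6)))
```

```text
fences (array([ 0.4786, -0.068 ,  0.0106]), np.float64(0.0007)) [[ 0.47881749 -0.06614618  0.024     ]] [[ 0.47909272 -0.07759948  0.021     ]] [ 0.47901408 -0.06664925  0.024     ]
ball (array([ 0.5155, -0.2181,  0.0914]), np.float64(0.0009))
```

```bash
python3 nudge.py '[[0,0,0,-0.14,1],[0,0,0,-0.149,1],[-0.0435,-0.05,0,0,1],[-0.0435,-0.05,0,0,1],[-0.0435,-0.05,0,0,1],[-0.0435,-0.05,0,0,1],[-0.0435,-0.05,0,0,1],[-0.0435,-0.05,0,0,1],[-0.0435,-0.05,0,0,1],[-0.04,-0.05,0,0,1],[0,-0.05,0,0,1],[0,-0.05,0,0,1],[0,-0.05,0,0,1],[0,-0.05,0,0,1],[0,-0.05,0,0,1],[0,0,0,0,1]]'; python3 go.py w .515 -.218 .2 -.138
```

```text
t: 1.7
eef_pos: [0.4603, 0.0236, 0.2108]
tool_rot: [-0.001, 0.074, 0.997, -0.001]
contact_force: [-0.5, 0.3, -0.4]
gripper_width: 1.001
grasp_force: 0.0
tgt [ 0.515 -0.218  0.2  ] turn -0.01 shift [-0.0874 -0.2317  0.0112] F [-0.5  0.3 -0.4] tau [ 0.06 -0.    0.  ] w 1.001 gf 0.0 q7 1.27
```

```bash
sed -i 's/\.4909,-\.0683/.4912,-.0688/' go.py; python3 nudge.py '[[-0.02,-0.05,0,-0.01,0.6],[-0.02,-0.05,0,0,0.6],[-0.02,-0.05,0,0,0.6],[-0.02,-0.05,0,0,0.6],[-0.007,-0.032,0.01,0,0.6],[0,0,0,0,0.6],[0,0,0,0,0.6],[0,0,0,0,0.6]]' 40; python3 go.py w .515 -.218 .072 -.138
```

```text
t: 2.5
eef_pos: [0.5145, -0.1939, 0.2008]
tool_rot: [-0.0, 0.063, 0.998, 0.0]
contact_force: [-0.4, 1.0, 0.6]
gripper_width: 0.601
grasp_force: 0.0
tgt [ 0.515 -0.218  0.072] turn 0.012 shift [-0.0039 -0.0239  0.1288] F [-0.4  1.   0.6] tau [ 0.03 -0.06  0.04] w 0.601 gf 0.0 q7 1.82
```

```bash
python3 nudge.py '[[-0.004,-0.024,0,0.012,0.6],[0,0,0.03,0,0.6],[0,0,0.04,0,0.6],[0,0,0.03,0,0.6],[0,0,0.02,0,0.6],[0,0,0.008,0,0.6],[0,0,0,0,0.6]]' 40; python3 go.py w .515 -.218 .072 -.138
```

```text
t: 3.2
eef_pos: [0.5151, -0.2184, 0.0724]
tool_rot: [-0.001, 0.069, 0.998, 0.0]
contact_force: [-0.4, -0.4, 0.6]
gripper_width: 0.601
grasp_force: 0.0
tgt [ 0.515 -0.218  0.072] turn 0.0 shift [0.0001 0.0004 0.0004] F [-0.4 -0.4  0.6] tau [-0.01  0.03  0.02] w 0.601 gf 0.0 q7 1.93
```

```bash
python3 nudge.py '[[0,0,0,0,0.2],[0,0,0,0,0.2],[0,0,0,0,0.2],[0,0,0,0,0.2],[0,0,0,0,0.2],[-0.007,0,-0.004,0,0.2],[-0.007,0,-0.0025,0,0.2],[-0.008,0,-0.0015,0,0.2],[-0.008,0,-0.0005,0,0.2],[-0.008,0,0,0,0.2],[-0.008,0,0.0005,0,0.2],[-0.007,0,0.0015,0,0.2],[-0.008,0,0.003,0,0.2],[-0.007,0,0.0035,0,0.2],[-0.005,0,0.0035,0,0.2],[-0.005,0,0.004,0,0.2],[-0.004,0,0.004,0,0.2],[-0.003,0,0.003,0,0.2],[-0.003,0,0.004,0,0.2],[0,0,0,0,0.2]]' 40; python3 go.py j .131 -.145 .058 0
```

```text
t: 5.2
eef_pos: [0.6023, -0.2321, 0.0539]
tool_rot: [-0.0, 0.07, 0.998, 0.0]
contact_force: [-0.0, 0.8, 0.7]
gripper_width: 0.197
grasp_force: 0.0
tgt [ 0.601  -0.2304  0.058 ] turn -0.002 shift [ 0.0015  0.0014 -0.0041] F [-0.   0.8  0.7] tau [-0.02  0.01 -0.03] w 0.197 gf 0.0 q7 1.92
```

```bash
python3 nudge.py '[[0,0,0,0,0.6],[0,0,0,0,0.6],[0,0,-0.04,0,0.6],[0,0,-0.04,0,0.6],[0,0,-0.04,0,0.6],[0,0,0,0,0.6]]'
python3 - <<'E'
from h import *
a=bot.read_camera("side");cv2.imwrite("pics/s1.png",cv2.resize(a[180:380,180:400],None,fx=3,fy=3))
E
```

```text
t: 5.8
eef_pos: [0.6058, -0.2341, 0.1811]
tool_rot: [0.005, 0.07, 0.998, -0.001]
contact_force: [1.5, -0.4, 1.3]
gripper_width: 0.598
grasp_force: 0.0
```

View pics/s1.png

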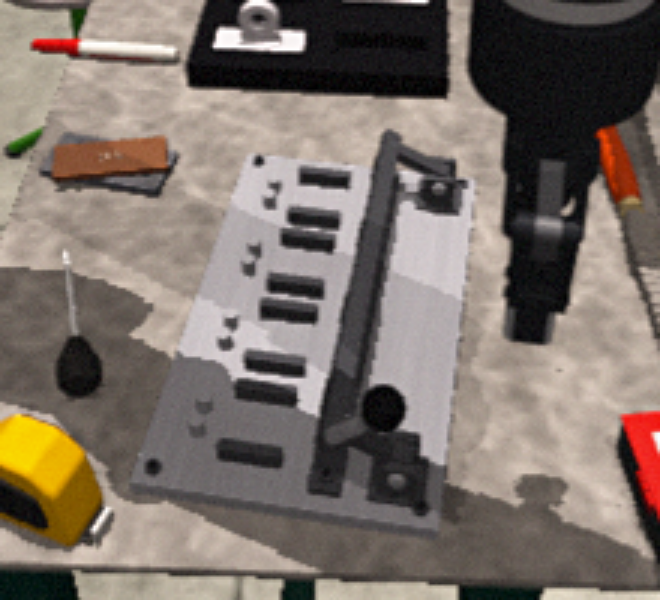

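The bar has only swung part way: the ball slipped out of the fingers and is now at (383,408) in the crop, full frame (307.7,316). I'll locate it and pinch again.

```bash
python3 - <<'E'
from h import *; from go import *
c,D=ray("side",[[307.7,316.0]]); Ri=R.from_euler("z",-J["th"])
c=Ri.apply(c-J["o"]); d=Ri.apply(D[0])
for y in(-.143,-.145,-.147):
    p=c+d*((y-c[1])/d[1]); r=p-[.078,y,.034]; print(p.round(4),np.hypot(r[0],r[2]).round(4),"phi",np.arctan2(56,-38)-np.arctan2(r[2],r[0]), jig(p).round(4))
a=bot.read_camera("top");g=cv2.cvtColor(a,6);s=(slice(170,215),slice(405,440))
cv2.imwrite("pics/t1.png",a)
E
python3 go.py j .062 -.146 .12 0
```

```text
[ 0.0699 -0.143   0.0967] 0.0632 phi 0.4678895435915664 [ 0.5408 -0.2201  0.0967]
[ 0.0701 -0.145   0.0993] 0.0658 phi 0.47589465655130203 [ 0.5407 -0.2221  0.0993]
[ 0.0703 -0.147   0.1019] 0.0684 phi 0.4833005652763569 [ 0.5406 -0.2241  0.1019]
tgt [ 0.5325 -0.2219  0.12  ] turn -0.002 shift [0.0712 0.0007 0.0556] F [ 0.2 -0.1 -0.3] tau [ 0.   -0.02 -0.02] w 0.6 gf 0.0 q7 1.87
```

```bash
python3 nudge.py '[[0.031,0,0,0,0.6],[0.032,0,0,0,0.6],[0,0,0,0,0.6]]' 80; python3 go.py j .070 -.146 .082 0
```

```text
t: 6.2
eef_pos: [0.5345, -0.2231, 0.1725]
tool_rot: [-0.003, 0.071, 0.997, 0.001]
contact_force: [-0.3, -0.3, -0.3]
gripper_width: 0.6
grasp_force: 0.0
tgt [ 0.5405 -0.223   0.082 ] turn -0.004 shift [-0.0064  0.0008  0.0904] F [-0.3 -0.3 -0.3] tau [-0.02 -0.05 -0.07] w 0.6 gf 0.0 q7 1.87
```

```bash
python3 nudge.py '[[-0.006,0,0.03,0,0.6],[0,0,0.03,0,0.6],[0,0,0.03,0,0.6],[0,0,0,0,0.6],[0,0,0,0,0.1],[0,0,0,0,0.1],[0,0,0,0,0.1],[0,0,0,0,0.1],[0,0,0,0,0.1],[0,0,0,0,0.1],[0,0,0,0,0.1],[0,0,0,0,0.1]]' 80; python3 go.py j .070 -.146 .082 0
```

```text
t: 7.4
eef_pos: [0.5472, -0.2243, 0.0858]
tool_rot: [0.001, 0.07, 0.998, 0.0]
contact_force: [-0.3, 1.6, 6.6]
gripper_width: 0.165
grasp_force: 71.3
tgt [ 0.5405 -0.223   0.082 ] turn -0.002 shift [0.0068 0.0003 0.0038] F [-0.3  1.6  6.6] tau [ 0.47 -0.02  0.05] w 0.165 gf 71.3 q7 1.92
```

Run:
```python
from h import *
a=bot.read_camera("side")[240:360,240:380];b=bot.read_camera("top")[140:260,360:500]
cv2.imwrite("pics/s2.png",np.hstack([cv2.resize(i,None,fx=2.8,fy=2.8,interpolation=2) for i in(a,b)]))
```

```text
(no output)
```

View pics/s2.png

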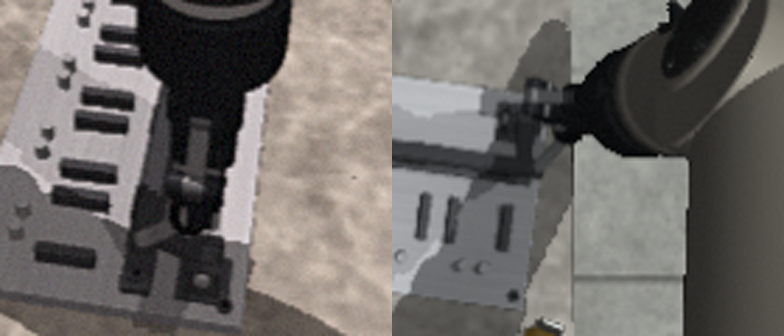

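Run:
```python
from h import *
o=bot.get_obs(); p=o["eef_pos"]; print(p, (proj("side",[p,p+[0,0,.019],p+[0,0,.012]])-240)*2.8)
from go import *
print((proj("side",[jig([.07,-.145,.1]),jig([.078,-.145,.034]),jig([.04,-.145,.09])])-240)*2.8)
```

```text
[ 0.54713088 -0.22423232  0.08581585] [[199.94049232 230.90429538]
 [201.14408237 210.17982282]
 [200.69536288 217.90499068]]
[[189.4177329  212.02864133]
 [199.12254238 282.26161151]
 [138.07085187 215.4860089 ]]
```

The pinch sits badly on the ball, so I'll push the ball over with the closed fingers from its near side, watching the force.

```bash
python3 nudge.py '[[0,0,0,0,0.6],[0,0,0,0,0.6],[0,0,-0.03,0,0.6],[0,0,-0.04,0,0.4],[0,0,-0.02,0,0.2],[0.025,-0.006,0,0,0],[0.02,0,0,0,0],[0,0,0,0,0],[0,0,0,0,0],[0,0,0,0,0]]'; python3 go.py j .028 -.152 .08 0
```

```text
t: 8.5
eef_pos: [0.5013, -0.2239, 0.1745]
tool_rot: [0.0, 0.07, 0.998, -0.0]
contact_force: [-0.0, 1.0, -0.3]
gripper_width: -0.001
grasp_force: 0.0
tgt [ 0.498  -0.2232  0.08  ] turn -0.001 shift [0.0034 0.0003 0.0945] F [-0.   1.  -0.3] tau [ 0.04 -0.02  0.03] w -0.001 gf 0.0 q7 1.88
```

```bash
python3 nudge.py '[[0.004,0,0.03,0,0],[0,0,0.03,0,0],[0,0,0.02,0,0],[0,0,0.014,0,0],[0,0,0,0,0],[0,0,0,0,0]]'; python3 go.py j .080 -.152 .08 0;  python3 nudge.py '[[-0.01,0,0,0,0],[-0.01,0,0,0,0],[-0.01,0,0,0,0],[-0.01,0,0,0,0],[-0.01,0,0,0,0]]'; python3 go.py j .080 -.152 .08 0
```

```text
t: 9.1
eef_pos: [0.4972, -0.2237, 0.0808]
tool_rot: [0.0, 0.07, 0.998, -0.0]
contact_force: [0.7, -0.3, 0.5]
gripper_width: -0.003
grasp_force: 0.0
tgt [ 0.5495 -0.2304  0.08  ] turn -0.002 shift [-0.0528  0.0006  0.0008] F [ 0.7 -0.3  0.5] tau [0.04 0.01 0.03] w -0.003 gf 0.0 q7 1.95
t: 9.6
eef_pos: [0.5469, -0.2306, 0.0811]
tool_rot: [-0.0, 0.07, 0.998, 0.0]
contact_force: [-2.8, -0.8, 0.5]
gripper_width: 0.006
grasp_force: 1.5
tgt [ 0.5495 -0.2304  0.08  ] turn -0.002 shift [-0.0026  0.0006  0.0011] F [-2.8 -0.8  0.5] tau [-0.    0.73 -0.01] w 0.006 gf 1.5 q7 1.93
```

```bash
python3 nudge.py '[[-0.008,0,0.001,0,0],[-0.007,0,0.001,0,0],[-0.007,0,0.002,0,0],[-0.006,0,0.003,0,0],[-0.005,0,0.003,0,0],[-0.003,0,0.003,0,0],[0,0,0,0,0]]'; python3 go.py j .115 -.152 .08 0;  python3 - <<'E'
from h import *
a=bot.read_camera("side");cv2.imwrite("pics/s3.png",cv2.resize(a[220:360,200:400],None,fx=3,fy=3))
E
```

```text
t: 10.3
eef_pos: [0.5827, -0.2355, 0.0673]
tool_rot: [0.001, 0.07, 0.998, -0.0]
contact_force: [-0.4, -0.6, 1.0]
gripper_width: -0.001
grasp_force: 0.0
tgt [ 0.5842 -0.2352  0.08  ] turn -0.002 shift [-0.0014  0.0005 -0.0127] F [-0.4 -0.6  1. ] tau [-0.01 -0.   -0.01] w -0.001 gf 0.0 q7 1.93
```

View pics/s3.png

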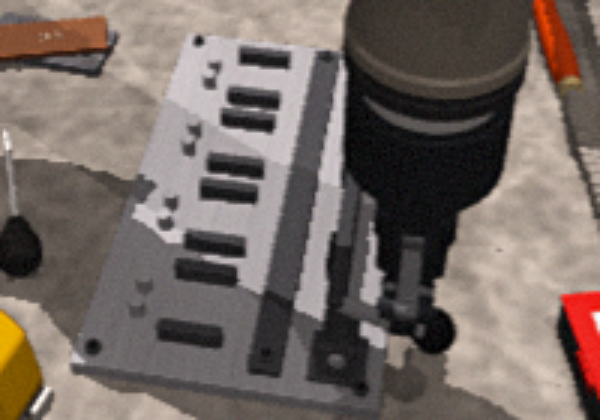

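The bar is up. The ball is at (433,330) in the crop, full frame (344.3,330), behind the closed fingers, and the rail is exposed. Next I'll compute the bar angle.

```bash
python3 - <<'E'
from h import *; from go import *
c,D=ray("side",[[344.3,330.0]]); Ri=R.from_euler("z",-J["th"])
c=Ri.apply(c-J["o"]); d=Ri.apply(D[0])
for y in(-.140,-.145,-.150):
    p=c+d*((y-c[1])/d[1]); r=p-[.078,y,.034]; print(p.round(4),np.hypot(r[0],r[2]).round(4),"phi",np.arctan2(56,-38)-np.arctan2(r[2],r[0]))
E
python3 go.py j .115 -.152 .08 0
```

```text
[ 0.1311 -0.14    0.0704] 0.0644 phi 1.5655871340776788
[ 0.1308 -0.145   0.0772] 0.0682 phi 1.4809898076884231
[ 0.1305 -0.15    0.084 ] 0.0725 phi 1.4058842092986243
tgt [ 0.5842 -0.2352  0.08  ] turn -0.002 shift [-0.0016  0.0004 -0.0125] F [-0.7 -0.8  0.1] tau [-0.03  0.04 -0.02] w 0.003 gf 0.0 q7 1.93
```

```bash
cat > tray.py <<'E'
from h import *; from scipy.spatial.transform import Rotation as R
def tray():
    im=bot.read_camera("top"); cv2.imwrite("pics/last_top.png",im); g=cv2.cvtColor(im,6)
    m=np.zeros_like(g); s=(slice(140,285),slice(140,265)); m[s]=(g[s]<60)*255
    m=cv2.morphologyEx(m,cv2.MORPH_CLOSE,np.ones((15,15))); m=cv2.morphologyEx(m,cv2.MORPH_OPEN,np.ones((15,15)))
    c=max(cv2.findContours(m,0,1)[0],key=cv2.contourArea); b=cv2.boxPoints(cv2.minAreaRect(c))
    P=plane("top",b,.024); cen=P.mean(0); e=[P[(i+1)%4]-P[i] for i in range(4)]
    L=max(e,key=lambda v:abs(v[0])); L=L*np.sign(L[0]); th=np.arctan2(L[1],L[0])
    print("tray",cen[:2].round(4),"yaw",round(th,4),"size",[round(np.linalg.norm(v),3) for v in e[:2]])
    for x in(.055,-.055):
        for y in(.045,-.045):
            p=cen+R.from_euler("z",th).apply([x,y,0]); u=proj("top",[p])[0].astype(int)
            print((x,y),p[:2].round(4),"bright",int(g[u[1]-10:u[1]+11,u[0]-4:u[0]+5].mean()))
tray()
E
python3 nudge.py '[[0,0,-0.03,0,0],[0,0,-0.05,0,0],[0,0,-0.05,0,0],[0,0,-0.04,0,0],[0.01,0.05,0,0.05,0.5],[0.01,0.05,0,0.05,0.5],[0.01,0.05,0,0,0.5],[0,0.05,0,0,0.5],[0,0.05,0,0,0.5],[0,0.05,0,0,0.5],[0,0.05,0,0,0.5],[0,0.05,0,0,0.5],[0,0,0,0,0.5],[0,0,0,0,0.5]]' 30; python3 tray.py;python3 go.py w .5433 .3246 .15 -.037
```

```text
t: 11.75
eef_pos: [0.6398, 0.1594, 0.2372]
tool_rot: [0.0, 0.118, 0.993, 0.0]
contact_force: [-0.0, -0.6, 0.3]
gripper_width: 0.501
grasp_force: 0.0
tgt [0.5433 0.3246 0.15  ] turn -0.203 shift [0.1028 0.164  0.0874] F [ 0.2 -1.1 -0.2] tau [-0.08 -0.05 -0.02] w 0.502 gf 0.0 q7 1.11Traceback (most recent call last):
  File "tray.py", line 14, in <module>
    tray()
    ~~~~^^
  File "tray.py", line 6, in tray
    c=max(cv2.findContours(m,0,1)[0],key=cv2.contourArea); b=cv2.boxPoints(cv2.minAreaRect(c))
ValueError: max() iterable argument is empty
```

```bash
sed -i 's/^def tray():/def tray(im=None):/; s/    im=bot.read_camera("top");/    im=bot.read_camera("top") if im is None else im;/; s/^tray()/import sys; tray(cv2.imread(sys.argv[1]) if len(sys.argv)>1 else None)/' tray.py; python3 tray.py pics/t1.png
python3 - <<'E'
from h import *
a=bot.read_camera("side"); b=cv2.imread("pics/side0.png"); cv2.imwrite("pics/s4.png",a)
d=cv2.absdiff(a,b).max(2)[160:215,235:340]; print((d>60).sum()); 
for i in(a,b):
    m=(cv2.cvtColor(i,6)[160:220,230:345]<50).astype(np.uint8)*255; m=cv2.morphologyEx(m,cv2.MORPH_CLOSE,np.ones((9,9)))
    c=max(cv2.findContours(m,0,1)[0],key=cv2.contourArea); print(cv2.boundingRect(c))
E
```

```text
tray [0.4869 0.2821] yaw -0.0354 size [np.float64(0.229), np.float64(0.183)]
(0.055, 0.045) [0.5434 0.3251] bright 153
(0.055, -0.045) [0.5402 0.2352] bright 40
(-0.055, 0.045) [0.4335 0.329 ] bright 152
(-0.055, -0.045) [0.4303 0.2391] bright 166
58
(12, 7, 88, 53)
(0, 7, 100, 46)
```

```bash
python3 nudge.py '[[0,0,0,-0.1,0.5],[0,0,0,-0.103,0.5],[0.05,0.03,0,0,0.5],[0.05,0.03,0,0,0.5],[0,0.05,0,0,0.5],[0,0.05,0.03,0,0.5],[0,0,0.03,0,0.5],[0,0,0.02,0,0.5],[0,0,0,0,0.5],[0,0,0,0,0.5]]' 30;python3 go.py w .5435 .325 .030 -.036
```

```text
t: 12.85
eef_pos: [0.5604, 0.303, 0.1625]
tool_rot: [0.0, 0.02, 1.0, -0.0]
contact_force: [-0.6, 0.7, 1.2]
gripper_width: 0.495
grasp_force: 0.0
tgt [0.5435 0.325  0.03  ] turn -0.004 shift [0.0178 0.0214 0.1325] F [-0.6  0.7  1.2] tau [-0.02 -0.07  0.03] w 0.495 gf 0.0 q7 1.02
```

```bash
python3 nudge.py '[[0.018,0.0215,0,-0.004,0.5],[0,0,0,0,0.5],[0,0,0.03,0,0.5],[0,0,0.03,0,0.5],[0,0,0.025,0,0.5],[0,0,0,0,0.5],[0,0,0,0,0.5]]' 30;python3 go.py w .5435 .325 .030 -.036
```

```text
t: 13.55
eef_pos: [0.5435, 0.3266, 0.0783]
tool_rot: [0.001, 0.017, 1.0, 0.0]
contact_force: [-0.2, -0.3, 0.1]
gripper_width: 0.505
grasp_force: 0.0
tgt [0.5435 0.325  0.03  ] turn 0.002 shift [ 0.0001 -0.0017  0.0483] F [-0.2 -0.3  0.1] tau [-0.01 -0.04 -0.01] w 0.505 gf 0.0 q7 1.0
```

```bash
python3 nudge.py '[[0,-0.0015,0.02,0,0.5],[0,0,0.02,0,0.5],[0,0,0.008,0,0.5],[0,0,0,0,0.5],[0,0,0,0,0.3],[0,0,0,0,0.2],[0,0,0,0,0],[0,0,0,0,0],[0,0,0,0,0],[0,0,0,0,0]]' 30;python3 go.py w .5435 .325 .030 -.036
```

```text
t: 14.55
eef_pos: [0.5432, 0.3258, 0.0301]
tool_rot: [0.001, 0.016, 1.0, 0.001]
contact_force: [-0.8, -1.3, 5.8]
gripper_width: 0.125
grasp_force: 32.1
tgt [0.5435 0.325  0.03  ] turn 0.003 shift [-0.0004 -0.0008  0.0001] F [-0.8 -1.3  5.8] tau [-0.14  0.21 -0.01] w 0.125 gf 32.1 q7 1.01
```

```bash
python3 nudge.py '[[0,0,-0.008,0,0],[0,0,-0.008,0,0],[0,0,-0.008,0,0],[0,0,-0.01,0,0],[0,0,-0.02,0,0],[0,0,-0.03,0,0],[0,0,-0.04,0,0],[0,0,-0.03,0,0],[0,0,0,0,0]]' 32;python3 go.py w .50 -.2 .35 0
```

```text
t: 15.45
eef_pos: [0.5452, 0.3269, 0.1886]
tool_rot: [0.004, 0.017, 1.0, 0.003]
contact_force: [0.8, 1.0, -1.0]
gripper_width: 0.13
grasp_force: 31.3
tgt [ 0.5  -0.2   0.35] turn -0.033 shift [ 0.0439 -0.526  -0.1646] F [ 0.8  1.  -1. ] tau [0.07 0.01 0.  ] w 0.13 gf 31.3 q7 0.98
```

```bash
python3 nudge.py '[[0.03,-0.04,-0.02,0,0],[0.03,-0.045,-0.02,0,0],[0,-0.045,-0.03,0,0],[0,-0.045,-0.03,0,0],[0,-0.045,-0.03,0,0],[0,-0.045,-0.03,0,0],[0,-0.045,0,0,0],[0,-0.045,0,0,0],[0,-0.045,0,0,0],[0,-0.045,0,0,0],[0,-0.045,0,0,0],[0,-0.04,0,0,0],[0,0,0,0,0],[0,0,0,0,0]]';python3 go.py w .48 -.2 .35 0
cat > look.py <<'E'
import sys; from h import *
from scipy.spatial.transform import Rotation as R
a=bot.read_camera("side"); o=bot.get_obs(); M=R.from_quat(o["tool_rot"],scalar_first=True).as_matrix()
P=lambda x,y,z:o["eef_pos"]+M@[-x,y,0]+[0,0,z-.022]   # pad-eye frame at no slip, x ~ world x
u,v=proj("side",[P(0,0,.008)])[0].astype(int); c=a[max(v-70,0):v+70,max(u-90,0):u+90]
cv2.imwrite(sys.argv[1],cv2.resize(c,None,fx=4,fy=4,interpolation=2))
E
python3 look.py pics/e1.png
```

```text
t: 16.85
eef_pos: [0.4712, -0.1807, 0.3292]
tool_rot: [-0.0, 0.018, 1.0, 0.0]
contact_force: [0.4, 1.1, -0.9]
gripper_width: 0.129
grasp_force: 38.1
tgt [ 0.48 -0.2   0.35] turn -0.035 shift [-0.0088 -0.0193 -0.0208] F [ 0.4  1.1 -0.9] tau [ 0.06 -0.    0.01] w 0.129 gf 38.1 q7 1.84
```

View pics/e1.png

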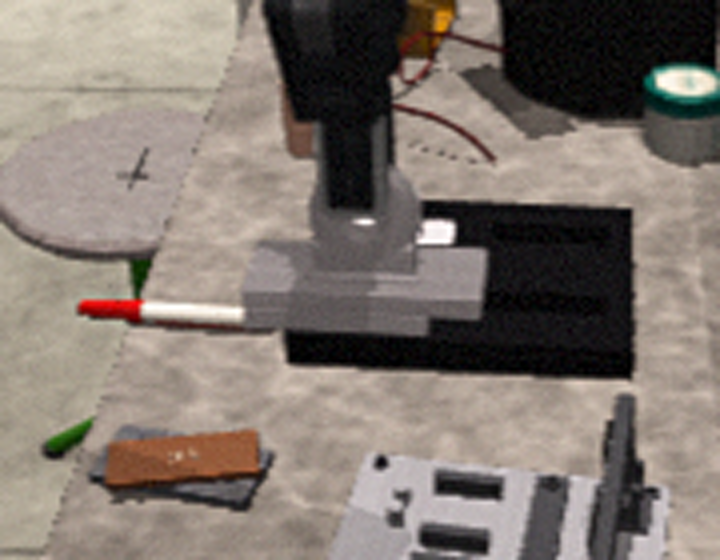

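Clear picture: the rebate is at the right-hand (+x) end (430–488, 320) of the held piece, so it is already the right way round. I'll place it in station 1.

```bash
python3 nudge.py '[[0,0,0.04,0.1,0],[0,0,0.05,0,0],[0,0,0.05,0,0],[0,0,0.05,0,0],[0,0,0,0,0],[0,0,0,0,0]]';python3 go.py j -.0015 -.105 .065 0
```

```text
t: 17.5
eef_pos: [0.472, -0.1791, 0.1401]
tool_rot: [-0.001, 0.066, 0.998, 0.0]
contact_force: [-0.5, -0.2, -0.6]
gripper_width: 0.126
grasp_force: 38.1
tgt [ 0.4753 -0.1726  0.065 ] turn 0.007 shift [-0.0025  0.0069  0.0751] F [-0.5 -0.2 -0.6] tau [-0.01 -0.07  0.  ] w 0.126 gf 38.1 q7 1.9
```

```bash
python3 nudge.py '[[-0.0025,0.007,0.02,0.007,0],[0,0,0.03,0,0],[0,0,0.03,0,0],[0,0,0,0,0],[0,0,0,0,0],[0,0,0,0,0]]';python3 go.py j -.0015 -.105 .034 0
```

```text
t: 18.1
eef_pos: [0.4775, -0.174, 0.0623]
tool_rot: [0.002, 0.07, 0.998, -0.0]
contact_force: [1.0, -0.7, -1.3]
gripper_width: 0.129
grasp_force: 38.0
tgt [ 0.4753 -0.1726  0.034 ] turn -0.002 shift [0.0025 0.0011 0.0283] F [ 1.  -0.7 -1.3] tau [-0.02 -0.01  0.02] w 0.129 gf 38.0 q7 1.97
```

```bash
python3 nudge.py '[[0,0,0,0,0],[0,0,0,0,0]]';python3 go.py j -.0015 -.105 .034 0
```

```text
t: 18.3
eef_pos: [0.4762, -0.1737, 0.0609]
tool_rot: [0.001, 0.07, 0.998, 0.0]
contact_force: [-0.3, 0.8, -0.5]
gripper_width: 0.128
grasp_force: 38.0
tgt [ 0.4753 -0.1726  0.034 ] turn -0.002 shift [0.0011 0.0009 0.0269] F [-0.3  0.8 -0.5] tau [-0.03  0.03 -0.01] w 0.128 gf 38.0 q7 1.97
```

```bash
python3 nudge.py '[[0.001,0.001,0.01,0,0],[0,0,0.006,0,0],[0,0,0.005,0,0],[0,0,0.003,0,0],[0,0,0.002,0,0],[0,0,0,0,0],[0,0,0,0,0]]';python3 go.py j -.0015 -.105 .034 0
```

```text
t: 19.0
eef_pos: [0.4739, -0.1726, 0.0341]
tool_rot: [-0.0, 0.07, 0.998, 0.0]
contact_force: [-3.7, 0.4, 9.4]
gripper_width: 0.128
grasp_force: 39.4
tgt [ 0.4753 -0.1726  0.034 ] turn -0.002 shift [-0.0014  0.0002  0.0001] F [-3.7  0.4  9.4] tau [0.26 0.83 0.04] w 0.128 gf 39.4 q7 2.0
```

```bash
python3 nudge.py '[[0.001,0,-0.001,0,0.2],[0,0,0,0,0.35],[0,0,0,0,0.5],[0,0,0,0,0.5],[0,0,-0.03,0,0.5],[0,0,-0.04,0,0.5],[0,0,-0.05,0,0.5],[0,0,-0.05,0,0.5],[0,0,0,0,0.5]]'
python3 - <<'E'
from h import *; from go import jig
for n in("side","top"):
    a=bot.read_camera(n); cv2.imwrite(f"pics/f1{n}.png",a)
E
python3 tray.py pics/f1top.png
```

```text
t: 19.9
eef_pos: [0.4774, -0.1739, 0.2108]
tool_rot: [0.006, 0.07, 0.998, -0.0]
contact_force: [0.5, -0.8, -0.4]
gripper_width: 0.499
grasp_force: 0.0
tray [0.4869 0.2821] yaw -0.0354 size [np.float64(0.229), np.float64(0.183)]
(0.055, 0.045) [0.5434 0.3251] bright 36
(0.055, -0.045) [0.5402 0.2352] bright 41
(-0.055, 0.045) [0.4335 0.329 ] bright 154
(-0.055, -0.045) [0.4303 0.2391] bright 169
```

```bash
python3 nudge.py '[[0,0,0,-0.102,0.5],[0,0.05,0,0,0.5],[0,0.05,0,0,0.5],[0,0.05,0,0,0.5],[0,0.05,0,0,0.5],[0,0.05,0,0,0.5],[0,0.05,0,0,0.5],[0,0.05,0,0,0.5],[0,0.05,0,0,0.5],[0.03,0.01,0.03,0,0.5],[0,0,0.04,0,0.5],[0,0,0,0,0.5],[0,0,0,0,0.5],[0,0,0,0,0.5]]';python3 go.py w .4315 .239 .030 -.036
```

```text
t: 21.4
eef_pos: [0.4603, 0.2382, 0.1358]
tool_rot: [0.001, 0.02, 1.0, 0.0]
contact_force: [0.3, -0.5, 0.5]
gripper_width: 0.499
grasp_force: 0.0
tgt [0.4315 0.239  0.03  ] turn -0.004 shift [ 0.029  -0.0003  0.1058] F [ 0.3 -0.5  0.5] tau [-0.09 -0.03  0.04] w 0.499 gf 0.0 q7 1.06
```

```bash
python3 nudge.py '[[0.029,0,0.02,-0.004,0.5],[0,0,0.03,0,0.5],[0,0,0,0,0.5],[0,0,0,0,0.5],[0,0,0,0,0.5]]';python3 go.py w .4315 .239 .030 -.036
```

```text
t: 21.9
eef_pos: [0.4319, 0.2402, 0.0865]
tool_rot: [0.001, 0.018, 1.0, 0.001]
contact_force: [1.5, 0.3, 0.5]
gripper_width: 0.5
grasp_force: 0.0
tgt [0.4315 0.239  0.03  ] turn 0.001 shift [ 0.0005 -0.0013  0.0565] F [1.5 0.3 0.5] tau [ 0.02  0.01 -0.  ] w 0.5 gf 0.0 q7 1.05
```

```bash
python3 nudge.py '[[0,-0.001,0.02,0,0.5],[0,0,0.02,0,0.5],[0,0,0.016,0,0.5],[0,0,0,0,0.5],[0,0,0,0,0.3],[0,0,0,0,0.2],[0,0,0,0,0],[0,0,0,0,0],[0,0,0,0,0],[0,0,0,0,0]]' 30;python3 go.py w .4315 .239 .030 -.036; python3 nudge.py '[[0,0,-0.008,0,0],[0,0,-0.008,0,0],[0,0,-0.008,0,0],[0,0,-0.01,0,0],[0,0,-0.02,0,0],[0,0,-0.03,0,0],[0,0,-0.04,0,0],[0,0,-0.03,0,0],[0,0,0,0,0]]' 32;python3 go.py w .47 -.18 .33 -.036
```

```text
t: 22.9
eef_pos: [0.431, 0.2394, 0.0299]
tool_rot: [0.001, 0.017, 1.0, 0.001]
contact_force: [-0.3, 0.8, 7.8]
gripper_width: 0.13
grasp_force: 31.8
tgt [0.4315 0.239  0.03  ] turn 0.002 shift [-0.0006 -0.0004 -0.0001] F [-0.3  0.8  7.8] tau [-0.05  0.11  0.  ] w 0.13 gf 31.8 q7 1.09
t: 23.8
eef_pos: [0.4324, 0.2401, 0.1873]
tool_rot: [0.003, 0.017, 1.0, 0.003]
contact_force: [0.2, -0.0, -1.9]
gripper_width: 0.131
grasp_force: 31.6
tgt [ 0.47 -0.18  0.33] turn 0.002 shift [-0.0536 -0.4177 -0.1448] F [ 0.2 -0.  -1.9] tau [ 0.02 -0.04  0.03] w 0.131 gf 31.6 q7 0.99
```

```bash
python3 nudge.py '[[-0.02,-0.035,-0.03,0,0],[-0.02,-0.04,-0.03,0,0],[-0.014,-0.045,-0.03,0,0],[0,-0.045,-0.03,0,0],[0,-0.045,-0.025,0,0],[0,-0.045,0,0,0],[0,-0.045,0,0,0],[0,-0.045,0,0,0],[0,-0.04,0,0,0],[0,-0.035,0,0,0],[0,0,0,0,0],[0,0,0,0,0],[0,0,0,0,0]]';python3 go.py j 0 -.035 .1 0; python3 look.py pics/e2.png
```

```text
t: 25.1
eef_pos: [0.467, -0.1691, 0.3187]
tool_rot: [-0.001, 0.016, 1.0, 0.0]
contact_force: [-0.3, 0.1, -1.3]
gripper_width: 0.132
grasp_force: 31.7
tgt [ 0.4864 -0.1035  0.1   ] turn 0.106 shift [-0.0105  0.0676  0.2187] F [-0.3  0.1 -1.3] tau [ 0.01 -0.02  0.02] w 0.132 gf 31.7 q7 1.83
```

View pics/e2.png

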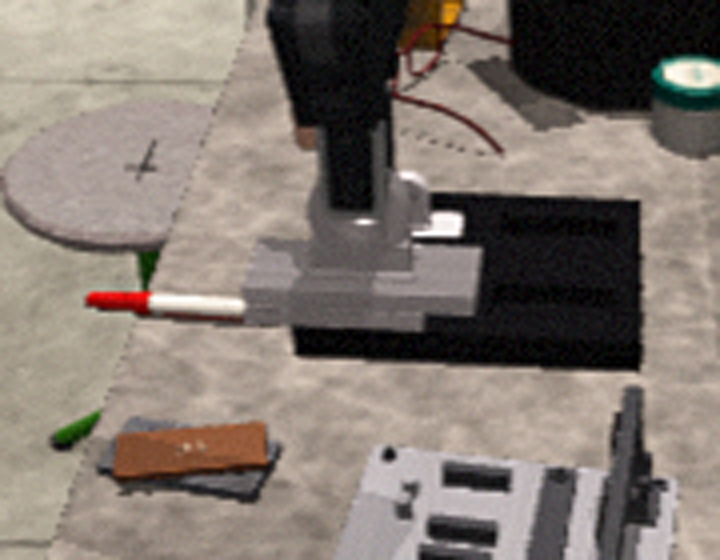

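The second piece also has its rebate at the +x end (422–482, 315), so it goes to station 2 without turning.

```bash
python3 nudge.py '[[0,0,0.04,0.106,0],[-0.01,0.035,0.05,0,0],[0,0.033,0.05,0,0],[0,0,0.05,0,0],[0,0,0.04,0,0],[0,0,0.02,0,0],[0,0,0,0,0],[0,0,0,0,0],[0,0,0,0,0]]';python3 go.py j -.0015 -.035 .06 0
```

```text
t: 26.05
eef_pos: [0.4843, -0.116, 0.0885]
tool_rot: [0.001, 0.07, 0.998, 0.0]
contact_force: [0.7, -0.0, -1.4]
gripper_width: 0.132
grasp_force: 31.7
tgt [ 0.4849 -0.1033  0.06  ] turn -0.001 shift [0.0012 0.0127 0.0285] F [ 0.7 -0.  -1.4] tau [ 0.06 -0.02  0.03] w 0.132 gf 31.7 q7 1.87
```

```bash
python3 nudge.py '[[0.001,0.0127,0.01,0,0],[0,0,0.01,0,0],[0,0,0.008,0,0],[0,0,0,0,0],[0,0,0,0,0],[0,0,0,0,0],[0,0,0,0,0]]';python3 go.py j -.0015 -.035 .034 0
```

```text
t: 26.75
eef_pos: [0.4839, -0.1038, 0.0593]
tool_rot: [0.0, 0.07, 0.998, -0.0]
contact_force: [-0.2, -0.8, -1.3]
gripper_width: 0.133
grasp_force: 31.7
tgt [ 0.4849 -0.1033  0.034 ] turn -0.002 shift [-0.0009  0.0006  0.0253] F [-0.2 -0.8 -1.3] tau [0.   0.01 0.02] w 0.133 gf 31.7 q7 1.88
```

```bash
python3 nudge.py '[[0,0.0005,0.01,0,0],[0,0,0.006,0,0],[0,0,0.005,0,0],[0,0,0.003,0,0],[0,0,0.001,0,0],[0,0,0,0,0],[0,0,0,0,0]]';python3 go.py j -.0015 -.035 .034 0
```

```text
t: 27.45
eef_pos: [0.4838, -0.1031, 0.034]
tool_rot: [0.0, 0.07, 0.998, -0.0]
contact_force: [-1.5, 0.1, -1.2]
gripper_width: 0.126
grasp_force: 31.7
tgt [ 0.4849 -0.1033  0.034 ] turn -0.002 shift [-0.0011 -0.      0.    ] F [-1.5  0.1 -1.2] tau [-0.03 -0.02  0.01] w 0.126 gf 31.7 q7 1.91
```

```bash
python3 nudge.py '[[0,0,0.001,0,0],[0,0,0,0,0]]'; python3 nudge.py '[[0,0,0,0,0.2],[0,0,0,0,0.35],[0,0,0,0,0.5],[0,0,0,0,0.5],[0,0,-0.03,0,0.5],[0,0,-0.04,0,0.5],[0,0,-0.05,0,0.5],[0,0,-0.05,0,0.5],[0,0,0,0,0.5]]'
python3 - <<'E'
from h import *; from go import jig
for n in("side","top"):
    a=bot.read_camera(n); cv2.imwrite(f"pics/f2{n}.png",a)
E
python3 tray.py pics/f2top.png
```

```text
t: 27.65
eef_pos: [0.4838, -0.103, 0.0339]
tool_rot: [0.0, 0.07, 0.998, 0.0]
contact_force: [-4.4, 0.5, 11.7]
gripper_width: 0.133
grasp_force: 33.5
t: 28.55
eef_pos: [0.4878, -0.104, 0.209]
tool_rot: [0.006, 0.07, 0.998, 0.001]
contact_force: [1.2, -0.5, 0.1]
gripper_width: 0.5
grasp_force: 0.0
tray [0.487 0.282] yaw -0.0368 size [np.float64(0.229), np.float64(0.182)]
(0.055, 0.045) [0.5436 0.3249] bright 38
(0.055, -0.045) [0.5403 0.235 ] bright 42
(-0.055, 0.045) [0.4337 0.329 ] bright 159
(-0.055, -0.045) [0.4304 0.2391] bright 45
```

```bash
python3 nudge.py '[[0,0,0,-0.102,0.5],[0,0.05,0,0,0.5],[0,0.05,0,0,0.5],[0,0.05,0,0,0.5],[0,0.05,0,0,0.5],[0.01,0.05,0,0,0.5],[0.02,0.05,0,0,0.5],[0.02,0.05,0,0,0.5],[0.018,0.05,0,0,0.5],[0,0.03,0.03,0,0.5],[0,0,0.04,0,0.5],[0,0,0,0,0.5],[0,0,0,0,0.5],[0,0,0,0,0.5]]';python3 go.py w .4345 .329 .030 -.036
```

```text
t: 30.05
eef_pos: [0.4368, 0.3173, 0.1341]
tool_rot: [0.0, 0.02, 1.0, 0.0]
contact_force: [-0.4, -0.4, 0.5]
gripper_width: 0.501
grasp_force: 0.0
tgt [0.4345 0.329  0.03  ] turn -0.004 shift [0.0028 0.0116 0.1041] F [-0.4 -0.4  0.5] tau [ 0.01 -0.03  0.01] w 0.501 gf 0.0 q7 0.97
```

```bash
python3 nudge.py '[[0.003,0.0116,0.02,-0.004,0.5],[0,0,0.03,0,0.5],[0,0,0,0,0.5],[0,0,0,0,0.5],[0,0,0,0,0.5]]';python3 go.py w .4345 .329 .030 -.036
```

```text
t: 30.55
eef_pos: [0.4346, 0.33, 0.085]
tool_rot: [0.001, 0.018, 1.0, 0.001]
contact_force: [0.2, 0.1, 0.3]
gripper_width: 0.503
grasp_force: 0.0
tgt [0.4345 0.329  0.03  ] turn 0.001 shift [ 0.0002 -0.0011  0.055 ] F [0.2 0.1 0.3] tau [-0.   -0.   -0.01] w 0.503 gf 0.0 q7 1.0
```

```bash
python3 nudge.py '[[0,-0.001,0.02,0,0.5],[0,0,0.02,0,0.5],[0,0,0.015,0,0.5],[0,0,0,0,0.5],[0,0,0,0,0.3],[0,0,0,0,0.2],[0,0,0,0,0],[0,0,0,0,0],[0,0,0,0,0],[0,0,0,0,0]]' 30;python3 go.py w .4345 .329 .030 -.036; python3 nudge.py '[[0,0,-0.008,0,0],[0,0,-0.008,0,0],[0,0,-0.008,0,0],[0,0,-0.01,0,0],[0,0,-0.02,0,0],[0,0,-0.03,0,0],[0,0,-0.04,0,0],[0,0,-0.03,0,0],[0,0,0,0,0]]' 32;python3 go.py w .47 -.18 .33 -.036
```

```text
t: 31.55
eef_pos: [0.4339, 0.3295, 0.0291]
tool_rot: [0.001, 0.017, 1.0, 0.001]
contact_force: [-0.2, 0.4, 6.6]
gripper_width: 0.13
grasp_force: 31.6
tgt [0.4345 0.329  0.03  ] turn 0.002 shift [-0.0006 -0.0005 -0.0009] F [-0.2  0.4  6.6] tau [-0.11  0.15 -0.05] w 0.13 gf 31.6 q7 1.04
t: 32.45
eef_pos: [0.4356, 0.3304, 0.1869]
tool_rot: [0.003, 0.017, 1.0, 0.003]
contact_force: [-0.2, -0.3, -1.0]
gripper_width: 0.132
grasp_force: 31.6
tgt [ 0.47 -0.18  0.33] turn 0.002 shift [-0.0536 -0.5079 -0.1461] F [-0.2 -0.3 -1. ] tau [ 0.02 -0.   -0.05] w 0.132 gf 31.6 q7 0.93
```

```bash
python3 nudge.py '[[-0.02,-0.035,-0.03,0,0],[-0.02,-0.04,-0.03,0,0],[-0.014,-0.045,-0.03,0,0],[0,-0.045,-0.03,0,0],[0,-0.045,-0.03,0,0],[0,-0.045,0,0,0],[0,-0.045,0,0,0],[0,-0.045,0,0,0],[0,-0.045,0,0,0],[0,-0.045,0,0,0],[0,-0.04,0,0,0],[0,-0.035,0,0,0],[0,0,0,0,0],[0,0,0,0,0],[0,0,0,0,0]]';python3 go.py j 0 .035 .1 0; python3 look.py pics/e3.png
```

```text
t: 33.95
eef_pos: [0.4672, -0.1669, 0.3216]
tool_rot: [-0.001, 0.016, 1.0, 0.0]
contact_force: [0.0, -0.7, -1.7]
gripper_width: 0.129
grasp_force: 31.7
tgt [ 0.496  -0.0341  0.1   ] turn 0.106 shift [-0.0105  0.1353  0.2216] F [ 0.  -0.7 -1.7] tau [0.03 0.02 0.05] w 0.129 gf 31.7 q7 1.85
```

View pics/e3.png

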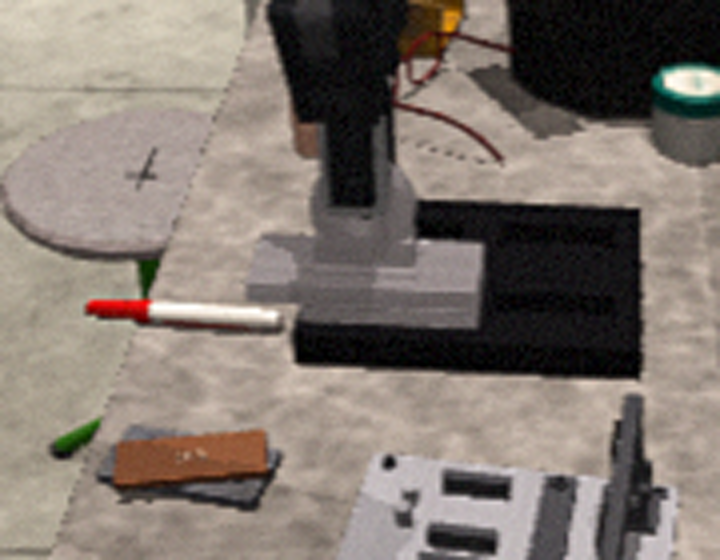

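On the third piece the rebate is at the −x end (247–300, 300), so it is the wrong way round. I'll turn it by half a turn in the air.

```bash
python3 nudge.py '[[0,0,0,-0.15,0],[0,0,0,-0.15,0],[0,0,0,-0.15,0],[0,0,0,-0.15,0],[0,0,0,-0.15,0],[0,0,0,-0.15,0],[0,0,0,-0.15,0],[0,0,0,-0.15,0],[0,0,0,-0.15,0],[0,0,0,-0.15,0],[0,0,0,-0.15,0],[0,0,0,-0.15,0],[0,0,0,-0.15,0],[0,0,0,-0.15,0],[0,0,0,-0.15,0],[0,0,0,-0.15,0],[0,0,0,-0.15,0],[0,0,0,-0.15,0],[0,0,0,-0.15,0],[0,0,0,-0.15,0]]'; python3 nudge.py '[[0,0,0,0,0],[0,0,0,0,0]]';python3 go.py j .001 .035 .06 3.14159
```

```text
t: 36.0
eef_pos: [0.4949, -0.1347, 0.2425]
tool_rot: [0.074, 0.805, -0.588, -0.036]
contact_force: [0.2, 1.3, -0.4]
gripper_width: 0.133
grasp_force: 32.0
t: 36.2
eef_pos: [0.4947, -0.1284, 0.2437]
tool_rot: [0.074, 0.808, -0.584, -0.035]
contact_force: [-0.4, 0.4, -1.7]
gripper_width: 0.13
grasp_force: 32.1
tgt [ 0.497  -0.0343  0.06  ] turn -1.116 shift [ 0.0132 -0.1109  0.1736] F [-0.4  0.4 -1.7] tau [ 0.09 -0.19 -0.06] w 0.13 gf 32.1 q7 2.96
```

```bash
python3 nudge.py '[[0,0,0,0.15,0],[0,0,0,0.15,0],[0,0,0,0.15,0],[0,0,0,0.15,0],[0,0,0,0.15,0],[0,0,0,0.15,0],[0,0,0,0.15,0],[0,0,0,0.15,0],[0,0,0,0.15,0],[0,0,0,0.15,0],[0,0,0,0,0],[0,0,0,0,0]]';python3 go.py j .001 .035 .06 3.14159; python3 -c "
from h import *; from scipy.spatial.transform import Rotation as R
o=bot.get_obs();print(R.from_quat(o['tool_rot'],scalar_first=True).as_matrix().round(3),o['q'].round(3))"
```

```text
t: 37.4
eef_pos: [0.4946, -0.1303, 0.2451]
tool_rot: [-0.077, -0.193, 0.978, -0.026]
contact_force: [0.2, 0.4, -1.3]
gripper_width: 0.132
grasp_force: 32.1
tgt [ 0.497  -0.0343  0.06  ] turn -2.611 shift [ 0.0123 -0.1134  0.1746] F [ 0.2  0.4 -1.3] tau [ 0.08 -0.19 -0.01] w 0.132 gf 32.1 q7 1.66
[[-0.913 -0.382 -0.141]
 [-0.374  0.924 -0.08 ]
 [ 0.161 -0.02  -0.987]] [ 0.891  0.437 -1.059  1.765  0.448  1.342  1.662]
```

The half turn ran joint 7 into its limit and left the tool tilted by about 0.16 rad. I'll turn the other way and allow for the lean.

```bash
python3 nudge.py '[[0,0,0,0.15,0],[0,0,0,0.15,0],[0,0,0,0.15,0],[0,0,0,0.15,0],[0,0,0,0.15,0],[0,0,0,0.15,0],[0,0,0,0.15,0],[0,0,0,0.15,0],[0,0,0,0.15,0],[0,0,0,0.15,0],[0,0,0,0.15,0],[0,0,0,0.15,0],[0,0,0,0.15,0],[0,0,0,0.15,0],[0,0,0,0.15,0],[0,0,0,0.15,0],[0,0,0,0,0],[0,0,0,0,0]]';python3 go.py j .001 .035 .06 3.14159; python3 -c "
from h import *; from scipy.spatial.transform import Rotation as R
o=bot.get_obs();print(R.from_quat(o['tool_rot'],scalar_first=True).as_matrix().round(3),o['q'].round(3))"
```

```text
t: 39.2
eef_pos: [0.4945, -0.1301, 0.2443]
tool_rot: [-0.005, 0.841, 0.536, -0.082]
contact_force: [0.1, -0.1, -0.9]
gripper_width: 0.13
grasp_force: 32.1
tgt [ 0.497  -0.0343  0.06  ] turn 1.266 shift [ 0.0135 -0.1128  0.1739] F [ 0.1 -0.1 -0.9] tau [ 0.13 -0.16  0.02] w 0.13 gf 32.1 q7 -0.56
[[ 0.413  0.899 -0.142]
 [ 0.901 -0.426 -0.079]
 [-0.132 -0.096 -0.987]] [ 0.559  0.308 -0.593  1.784  0.258  1.259 -0.56 ]
```

```bash
python3 nudge.py '[[0,0,0,0.14,0],[0,0,0,0.14,0],[0,0,0,0.14,0],[0,0,0,0.14,0],[0,0,0,0.14,0],[0,0,0,0.14,0],[0,0,0,0.14,0],[0,0,0,0.14,0],[0,0,0,0.146,0],[0,0,0,0,0],[0,0,0,0,0]]';python3 go.py j .004 .037 .09 3.14159; python3 -c "
from h import *; from scipy.spatial.transform import Rotation as R
o=bot.get_obs();print(R.from_quat(o['tool_rot'],scalar_first=True).as_matrix().round(3),o['q'].round(3))"
```

```text
t: 40.3
eef_pos: [0.4945, -0.1302, 0.2442]
tool_rot: [0.044, 0.995, -0.065, -0.069]
contact_force: [0.2, 0.0, -0.4]
gripper_width: 0.131
grasp_force: 32.1
tgt [ 0.5003 -0.0327  0.09  ] turn 0.014 shift [ 0.0111 -0.1121  0.1437] F [ 0.2  0.  -0.4] tau [ 0.11 -0.2   0.04] w 0.131 gf 32.1 q7 -1.77
[[ 0.982 -0.124 -0.143]
 [-0.136 -0.988 -0.079]
 [-0.131  0.097 -0.987]] [ 0.4    0.279 -0.395  1.794  0.198  1.239 -1.768]
```

```bash
python3 nudge.py '[[0.0055,-0.04,0,0.014,0],[0.0055,-0.04,0.02,0,0],[0,-0.032,0.03,0,0],[0,0,0.04,0,0],[0,0,0.035,0,0],[0,0,0,0,0],[0,0,0,0,0],[0,0,0,0,0]]';python3 go.py j .004 .037 .06 3.14159; python3 look.py pics/e4.png
```

```text
t: 41.1
eef_pos: [0.5049, -0.0312, 0.1104]
tool_rot: [0.044, 0.994, -0.075, -0.067]
contact_force: [0.3, 0.2, -1.4]
gripper_width: 0.136
grasp_force: 32.1
tgt [ 0.5003 -0.0327  0.06  ] turn -0.006 shift [ 0.002  -0.0028  0.0505] F [ 0.3  0.2 -1.4] tau [ 0.13 -0.27  0.04] w 0.136 gf 32.1 q7 -2.06
```

View pics/e4.png

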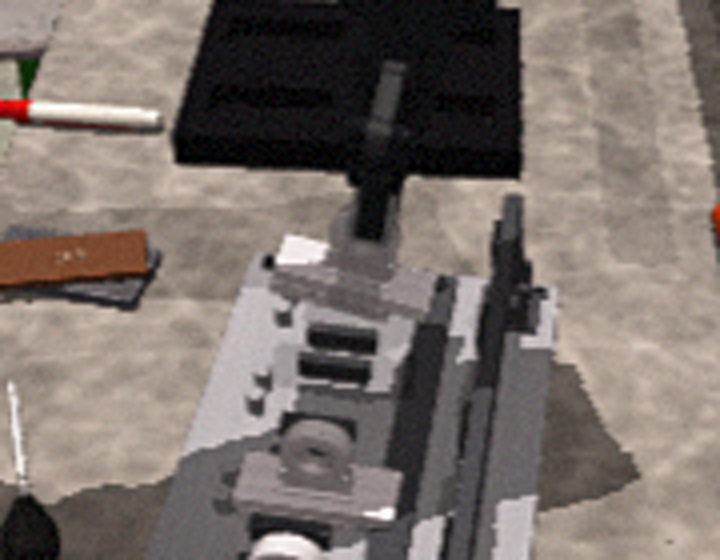

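The picture shows the first two pieces lying flat in stations 1 and 2. The third is held above station 3 with its stepped (+x) end low. I'll lower it gently and let it level itself.

```bash
python3 nudge.py '[[0.002,-0.003,0.02,-0.006,0],[0,0,0.02,0,0],[0,0,0.008,0,0],[0,0,0,0,0],[0,0,0,0,0],[0,0,0,0,0]]';python3 go.py j .003 .0365 .04 3.14159
```

```text
t: 41.75
eef_pos: [0.4997, -0.0324, 0.0616]
tool_rot: [0.045, 0.994, -0.072, -0.067]
contact_force: [-0.1, -0.4, -0.7]
gripper_width: 0.133
grasp_force: 32.1
tgt [ 0.4992 -0.0331  0.04  ] turn -0.001 shift [ 0.0024 -0.0014  0.0214] F [-0.1 -0.4 -0.7] tau [ 0.14 -0.21 -0.1 ] w 0.133 gf 32.1 q7 -2.1
```

```bash
python3 nudge.py '[[0.001,-0.001,0.008,0,0],[0.001,0,0.006,0,0],[0,0,0.004,0,0],[0,0,0.002,0,0],[0,0,0,0,0],[0,0,0,0,0]]';python3 go.py j .003 .0365 .038 3.14159
```

```text
t: 42.35
eef_pos: [0.4978, -0.0335, 0.0404]
tool_rot: [0.045, 0.994, -0.072, -0.068]
contact_force: [-0.0, 0.4, -1.2]
gripper_width: 0.127
grasp_force: 32.2
tgt [ 0.4992 -0.0331  0.038 ] turn -0.001 shift [ 0.0016 -0.0008  0.0022] F [-0.   0.4 -1.2] tau [ 0.12 -0.2   0.  ] w 0.127 gf 32.2 q7 -2.12
```

```bash
python3 nudge.py '[[0.001,0,0.002,0,0],[0,0,0.002,0,0],[0,0,0,0,0]]';python3 go.py j .003 .0365 .036 3.14159;python3 nudge.py '[[0,0,0.001,0,0],[0,0,0.001,0,0],[0,0,0,0,0]]';python3 go.py j .003 .0365 .036 3.14159
```

```text
t: 42.65
eef_pos: [0.4974, -0.0341, 0.0387]
tool_rot: [0.046, 0.994, -0.073, -0.069]
contact_force: [-9.7, -0.4, 26.3]
gripper_width: 0.13
grasp_force: 36.0
tgt [ 0.4992 -0.0331  0.036 ] turn -0.001 shift [ 0.0019 -0.0016  0.0023] F [-9.7 -0.4 26.3] tau [-0.29  2.48 -0.19] w 0.13 gf 36.0 q7 -2.12
t: 42.95
eef_pos: [0.4974, -0.0343, 0.0382]
tool_rot: [0.046, 0.994, -0.073, -0.069]
contact_force: [-12.3, -0.7, 41.1]
gripper_width: 0.133
grasp_force: 38.3
tgt [ 0.4992 -0.0331  0.036 ] turn -0.001 shift [ 0.0018 -0.0017  0.0018] F [-12.3  -0.7  41.1] tau [-0.53  3.62 -0.21] w 0.133 gf 38.3 q7 -2.12
```

```bash
python3 nudge.py '[[0,0,-0.002,0,0],[0,0,-0.001,0,0.15],[0,0,0,0,0.2],[0,0,0,0,0.3],[0,0,0,0,0.5],[0,0,0,0,0.5],[0,0,0,0,0.5]]';python3 go.py j .003 .0365 .036 3.14159;python3 nudge.py '[[0,0,-0.03,0,0.5],[0,0,-0.04,0,0.5],[0,0,-0.05,0,0.5],[0,0,-0.04,0,0.5],[-0.05,0,0,0,0.5],[-0.05,0,0,0,0.5],[0,0,0,0,0.5]]'
python3 - <<'E'
from h import *; from go import jig
for n in("side","top"):
    a=bot.read_camera(n); cv2.imwrite(f"pics/f3{n}.png",a)
s=cv2.imread("pics/f3side.png")[210:360,200:340];t=cv2.imread("pics/f3top.png")[145:260,270:430]
cv2.imwrite("pics/f3.png",np.hstack([cv2.resize(s,(373,400),interpolation=2),cv2.resize(t,(427,307),interpolation=2)[:,:].copy() if 0 else cv2.copyMakeBorder(cv2.resize(t,(427,307),interpolation=2),0,93,0,0,0)]))
E
```

```text
t: 43.65
eef_pos: [0.4983, -0.0338, 0.0371]
tool_rot: [0.045, 0.994, -0.072, -0.069]
contact_force: [-0.1, 0.1, -0.2]
gripper_width: 0.501
grasp_force: 0.0
tgt [ 0.4992 -0.0331  0.036 ] turn -0.001 shift [ 0.0009 -0.001   0.0009] F [-0.1  0.1 -0.2] tau [ 0.11 -0.18 -0.01] w 0.501 gf 0.0 q7 -2.12
t: 44.35
eef_pos: [0.4171, -0.0058, 0.2082]
tool_rot: [0.046, 0.994, -0.071, -0.07]
contact_force: [0.6, -0.6, 0.3]
gripper_width: 0.495
grasp_force: 0.0
```

View pics/f3.png

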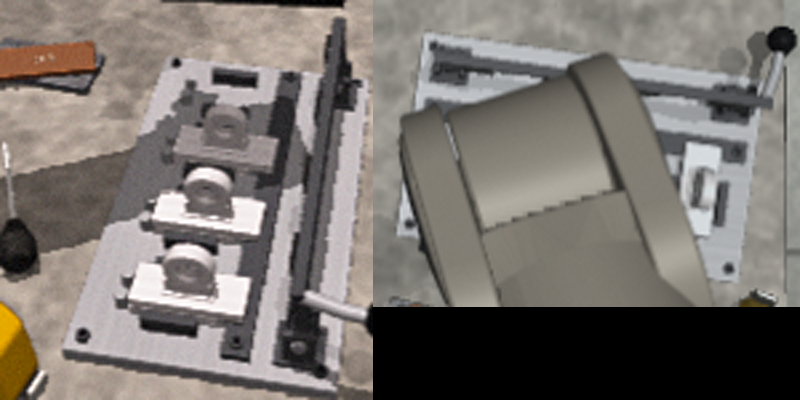

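All three pad-eyes lie in stations 1 to 3 with their stepped ends over the rail, and the bar is still up. Next the closed fingers go round behind the ball.

```bash
python3 go.py j .185 -.153 .2 3.14159; python3 nudge.py '[[0,0.04,0,0,0],[0,0.05,0,0,0],[0,0.05,0,0,0],[0.04,0.05,0,0,0],[0.05,0.05,0,0,0],[0.05,0,0,0,0],[0.05,0,0,0,0],[0,0,0,0,0],[0,0,0,0,0],[0,0,0,0,0]]'; python3 go.py j .185 -.153 .2 3.14159
```

```text
tgt [ 0.6534 -0.2458  0.2   ] turn -0.001 shift [ 0.2632  0.2035 -0.0051] F [ 0.3 -0.2  0.3] tau [ 0.04 -0.24  0.04] w 0.497 gf 0.0 q7 -2.02
t: 45.45
eef_pos: [0.5566, -0.2428, 0.2074]
tool_rot: [0.045, 0.994, -0.073, -0.069]
contact_force: [0.7, 0.4, -0.5]
gripper_width: -0.002
grasp_force: 0.0
tgt [ 0.6534 -0.2458  0.2   ] turn -0.001 shift [ 0.0963 -0.011  -0.0064] F [ 0.7  0.4 -0.5] tau [ 0.11 -0.11 -0.02] w -0.002 gf 0.0 q7 -1.63
```

Arm is clear of the stations now, so I'll make the overlay check of seated poses.

```bash
python3 nudge.py '[[0.05,-0.006,0,0,0],[0.046,-0.005,0,0,0],[0,0,0,0,0],[0,0,0,0,0],[0,0,0,0,0]]'; python3 go.py j .185 -.153 .085 3.14159
python3 - <<'E'
from h import *; from go import jig
s=bot.read_camera("side");cv2.imwrite("pics/f4s.png",s)
z=cv2.resize(s[215:360,200:360],None,fx=4,fy=4,interpolation=2)
for y in(-.105,-.035,.035):
    P=[jig([x,y+w,.012+h]) for x,w,h in((-.04,-.016,.016),(.04,-.016,.016),(-.04,-.016,0),(.022,-.016,0),(.022,-.016,.007),(.04,-.016,.007),(-.04,.016,.016),(.04,.016,.016),(0,-.006,.056))]
    for p in proj("side",P): cv2.circle(z,tuple(int(v) for v in((p-[200,215])*4+2)),2,(0,0,255),-1)
cv2.imwrite("pics/f4.png",z); cv2.imwrite("pics/f4t.png",bot.read_camera("top"))
E
```

```text
t: 45.95
eef_pos: [0.6511, -0.2467, 0.1952]
tool_rot: [0.045, 0.994, -0.073, -0.068]
contact_force: [0.2, -1.1, 0.3]
gripper_width: -0.001
grasp_force: 0.0
tgt [ 0.6534 -0.2458  0.085 ] turn -0.002 shift [ 0.0164 -0.0121  0.1083] F [ 0.2 -1.1  0.3] tau [ 0.08 -0.16  0.07] w -0.001 gf 0.0 q7 -1.66
```

View pics/f4.png

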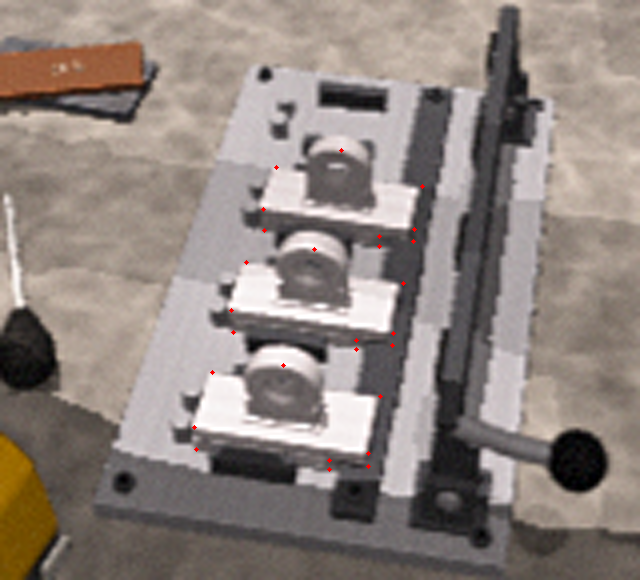

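The overlay shows all three pieces seated flat and equally aligned, with the ball at (578,460). Now I'll lower behind the ball and push it shut.

```bash
python3 nudge.py '[[0,-0.012,0.03,0,0],[0,0,0.03,0,0],[0,0,0.03,0,0],[0,0,0.03,0,0],[0,0,0,0,0],[0,0,0,0,0],[0,0,0,0,0]]'; python3 go.py j .166 -.150 .07 3.14159
```

```text
t: 46.75
eef_pos: [0.6382, -0.2439, 0.0772]
tool_rot: [0.045, 0.994, -0.073, -0.067]
contact_force: [-0.3, 0.1, 0.9]
gripper_width: 0.001
grasp_force: 0.0
tgt [ 0.635  -0.2402  0.07  ] turn -0.001 shift [-0.0028 -0.0039  0.0073] F [-0.3  0.1  0.9] tau [ 0.1  -0.16 -0.05] w 0.001 gf 0.0 q7 -1.71
```

```bash
python3 nudge.py '[[0,-0.004,0.007,0,0],[-0.01,0,0.0014,0,0],[-0.01,0,0.0014,0,0],[-0.008,0,0.0012,0,0],[-0.008,0,0.0012,0,0],[-0.008,0,0.0012,0,0],[-0.008,0,0.0012,0,0]]'; python3 go.py j .064 -.150 .075 3.14159;python3 nudge.py '[[-0.008,0,0.0006,0,0],[-0.008,0,0.0006,0,0],[-0.008,0,0.0006,0,0],[-0.008,0,0.0006,0,0],[0,0,0,0,0]]'; python3 go.py j .064 -.150 .075 3.14159
```

```text
t: 47.45
eef_pos: [0.6, -0.2351, 0.0759]
tool_rot: [0.047, 0.995, -0.072, -0.051]
contact_force: [27.1, -4.0, 32.1]
gripper_width: 0.004
grasp_force: 20.1
tgt [ 0.534  -0.2262  0.075 ] turn -0.001 shift [-0.0663  0.0002  0.0073] F [27.1 -4.  32.1] tau [-1.3  -5.14  0.56] w 0.004 gf 20.1 q7 -1.73
t: 47.95
eef_pos: [0.5782, -0.2322, 0.0873]
tool_rot: [0.049, 0.995, -0.072, -0.041]
contact_force: [24.7, -2.4, 68.1]
gripper_width: -0.001
grasp_force: 34.6
tgt [ 0.534  -0.2262  0.075 ] turn -0.003 shift [-0.0436 -0.0012  0.0156] F [24.7 -2.4 68.1] tau [-1.55 -3.9   0.46] w -0.001 gf 34.6 q7 -1.73
```

```bash
python3 nudge.py '[[0,0,-0.02,0,0],[0,0,-0.03,0,0],[0,0,-0.05,0,0],[0,0,-0.02,0,0],[0.03,0,0,0,0],[0.03,0,0,0,0],[0.02,0,0,0,0],[0,0,0,0,0],[0,0,0,0,0]]'
cat > ball.py <<'E'
from h import *; from go import *
s=bot.read_camera("side"); g=cv2.cvtColor(s,6); cv2.imwrite("pics/lb.png",s)
K=g.copy(); K[:, :270]=255; K[:290]=255; K[360:]=255; K[:,375:]=255
m=cv2.morphologyEx((K<35).astype(np.uint8)*255,cv2.MORPH_OPEN,np.ones((5,5)))
for c in cv2.findContours(m,0,1)[0]:
    (u,v),r=cv2.minEnclosingCircle(c); fill=cv2.contourArea(c)/(np.pi*r*r+1e-9)
    cc,D=ray("side",[[u,v]]); Ri=R.from_euler("z",-J["th"]); cc=Ri.apply(cc-J["o"]); d=Ri.apply(D[0])
    p=cc+d*((-.147-cc[1])/d[1]); q=p-[.078,0,.034]
    print((round(u,1),round(v,1),round(r,1),round(fill,2)),"jig",p.round(4),"rad",np.hypot(q[0],q[2]).round(4),"phi",round(np.arctan2(56,-38)-np.arctan2(q[2],q[0]),3))
E
python3 ball.py; python3 go.py j .166 -.150 .07 3.14159
```

```text
t: 48.85
eef_pos: [0.647, -0.2309, 0.1761]
tool_rot: [0.045, 0.994, -0.072, -0.069]
contact_force: [0.8, 0.4, 0.9]
gripper_width: 0.002
grasp_force: 0.0
(311.0, 331.0, 3.6, 0.59) jig [ 0.077  -0.147   0.0641] rad 0.0301 phi 0.563
(326.3, 319.4, 7.3, 0.83) jig [ 0.1003 -0.147   0.1001] rad 0.0697 phi 0.922
tgt [ 0.635  -0.2402  0.07  ] turn -0.001 shift [3.700e-03 1.000e-04 1.074e-01] F [-0.6 -0.1  0. ] tau [ 0.08 -0.13 -0.07] w -0.001 gf 0.0 q7 -1.69
```

```bash
python3 go.py j .099 -.148 .14 3.14159; python3 nudge.py '[[-0.03,0,0,0,0.5],[-0.03,0,0,0,0.5],[0,0,0,0,0.5],[0,0,0,0,0.5],[0,0,0,0,0.5],[0,0,0,0,0.5]]' 60; python3 go.py j .099 -.148 .14 3.14159
```

```text
tgt [ 0.5689 -0.229   0.14  ] turn -0.001 shift [-0.0719  0.0051  0.047 ] F [-0.6 -0.1  0. ] tau [ 0.08 -0.13 -0.07] w -0.001 gf 0.0 q7 -1.69
t: 49.5
eef_pos: [0.5897, -0.2221, 0.1841]
tool_rot: [0.045, 0.994, -0.072, -0.068]
contact_force: [0.4, 0.9, 0.9]
gripper_width: 0.501
grasp_force: 0.0
tgt [ 0.5689 -0.229   0.14  ] turn -0.001 shift [-0.0137  0.0053  0.0471] F [0.4 0.9 0.9] tau [ 0.07 -0.13 -0.07] w 0.501 gf 0.0 q7 -1.69
```

```bash
python3 nudge.py '[[-0.0137,0.005,0.02,0,0.5],[0,0,0.02,0,0.5],[0,0,0,0,0.5],[0,0,0,0,0.5],[0,0,0,0,0.5]]' 60; python3 go.py j .0965 -.148 .07 3.14159
```

```text
t: 50.0
eef_pos: [0.5707, -0.2278, 0.1479]
tool_rot: [0.045, 0.994, -0.072, -0.068]
contact_force: [0.3, -0.7, 0.4]
gripper_width: 0.497
grasp_force: 0.0
tgt [ 0.5664 -0.2287  0.07  ] turn -0.001 shift [ 0.0059 -0.0062  0.0775] F [ 0.3 -0.7  0.4] tau [ 0.09 -0.12  0.02] w 0.497 gf 0.0 q7 -1.69
```

```bash
python3 nudge.py '[[0.006,-0.006,0.02,0,0.5],[0,0,0.02,0,0.5],[0,0,0.02,0,0.5],[0,0,0.016,0,0.5],[0,0,0,0,0.5],[0,0,0,0,0.5]]' 60; python3 go.py j .0965 -.148 .07 3.14159
```

```text
t: 50.6
eef_pos: [0.5659, -0.229, 0.0712]
tool_rot: [0.045, 0.994, -0.072, -0.068]
contact_force: [0.3, 0.2, 0.5]
gripper_width: 0.503
grasp_force: 0.0
tgt [ 0.5664 -0.2287  0.07  ] turn -0.001 shift [ 0.0006 -0.0005  0.0011] F [0.3 0.2 0.5] tau [ 0.05 -0.25  0.  ] w 0.503 gf 0.0 q7 -1.73
```

```bash
python3 nudge.py '[[0,0,0,0,0.3],[0,0,0,0,0.2],[0,0,0,0,0.1],[0,0,0,0,0.1],[0,0,0,0,0.1],[0,0,0,0,0.1],[0,0,0,0,0.1]]' 60; python3 go.py j .0965 -.148 .07 3.14159
```

```text
t: 51.3
eef_pos: [0.5666, -0.2294, 0.0722]
tool_rot: [0.045, 0.994, -0.072, -0.067]
contact_force: [1.1, -0.6, 6.5]
gripper_width: 0.25
grasp_force: 58.6
tgt [ 0.5664 -0.2287  0.07  ] turn -0.001 shift [ 0.     -0.0009  0.0021] F [ 1.1 -0.6  6.5] tau [-0.12  0.02  0.07] w 0.25 gf 58.6 q7 -1.73
```

```bash
python3 nudge.py '[[-0.005,0,-0.0006,0,0.1],[-0.005,0,-0.0004,0,0.1],[-0.006,0,-0.0001,0,0.1],[-0.005,0,0.0005,0,0.1],[-0.005,0,0.0008,0,0.1],[-0.005,0,0.0011,0,0.1],[0,0,0,0,0.1]]' 60; python3 go.py j .0645 -.148 .0745 3.14159
```

```text
t: 52.0
eef_pos: [0.5327, -0.2241, 0.0727]
tool_rot: [0.044, 0.994, -0.072, -0.07]
contact_force: [-1.6, -0.6, 0.3]
gripper_width: 0.102
grasp_force: 0.5
tgt [ 0.5347 -0.2243  0.0745] turn -0.001 shift [ 0.0018  0.0001 -0.002 ] F [-1.6 -0.6  0.3] tau [ 0.24  0.06 -0.03] w 0.102 gf 0.5 q7 -1.74
```

Every slip fits the real fingertips ending about 20 mm above the reported TCP; e1.png shows the same on the lug. I'll relocate the ball and pinch deeper.

```bash
python3 nudge.py '[[0,0,0,0,0.5],[0,0,0,0,0.5],[0,0,-0.04,0,0.5],[0,0,-0.04,0,0.5],[0.05,0,0,0,0.5],[0.05,0,0,0,0.5],[0,0,0,0,0.5],[0,0,0,0,0.5]]' 60; python3 ball.py; python3 go.py j .085 -.15 .14 3.14159
```

```text
t: 52.8
eef_pos: [0.6443, -0.2328, 0.1377]
tool_rot: [0.044, 0.994, -0.072, -0.069]
contact_force: [-0.9, 0.2, -0.4]
gripper_width: 0.503
grasp_force: 0.0
(321.5, 318.5, 7.4, 0.83) jig [ 0.0926 -0.147   0.1007] rad 0.0683 phi 0.811
tgt [ 0.5548 -0.2291  0.14  ] turn -0.001 shift [-0.0878  0.0084  0.011 ] F [ 0.6  0.2 -0.6] tau [ 0.09 -0.14  0.03] w 0.498 gf 0.0 q7 -1.7
```

```bash
python3 nudge.py '[[-0.01,0.008,0,0,0],[0,0,0.03,0,0],[0,0,0.03,0,0],[0,0,0.022,0,0],[0,0,0,0,0],[0,0,0,0,0],[0,0,0,0,0]]' 60;python3 go.py j .125 -.153 .053 3.14159
```

```text
t: 53.55
eef_pos: [0.6225, -0.2464, 0.0627]
tool_rot: [0.045, 0.994, -0.073, -0.067]
contact_force: [-0.3, -0.4, 0.4]
gripper_width: 0.0
grasp_force: 0.0
tgt [ 0.594  -0.2375  0.053 ] turn -0.001 shift [-0.0281 -0.0058  0.0128] F [-0.3 -0.4  0.4] tau [ 0.12 -0.08 -0.01] w 0.0 gf 0.0 q7 -1.72
```

```bash
python3 nudge.py '[[-0.01,-0.005,0.01,0,0],[-0.009,0,0.0012,0,0],[-0.009,0,0.0012,0,0],[-0.008,0,0.0011,0,0],[-0.008,0,0.0011,0,0],[-0.008,0,0.0011,0,0],[0,0,0,0,0]]';python3 go.py j .06 -.153 .053 3.14159; python3 ball.py
```

```text
t: 54.25
eef_pos: [0.5682, -0.2347, 0.0517]
tool_rot: [0.045, 0.994, -0.073, -0.068]
contact_force: [-0.5, -0.3, -0.7]
gripper_width: -0.004
grasp_force: 0.0
tgt [ 0.5296 -0.2286  0.053 ] turn -0.001 shift [-0.0389 -0.0006  0.0037] F [-0.5 -0.3 -0.7] tau [ 0.09 -0.18 -0.02] w -0.004 gf 0.0 q7 -1.74
(321.0, 322.5, 15.4, 0.37) jig [ 0.0923 -0.147   0.0904] rad 0.0581 phi 0.845
(338.5, 301.5, 17.7, 0.39) jig [ 0.116  -0.147   0.1471] rad 0.1193 phi 0.921
```

```bash
python3 nudge.py '[[-0.007,0,0.0006,0,0],[-0.007,0,0.0006,0,0],[-0.006,0,0.0006,0,0]]';python3 go.py j .06 -.153 .053 3.14159;  python3 nudge.py '[[-0.006,0,0.0006,0,0],[-0.005,0,0.0006,0,0],[0,0,0,0,0]]';python3 go.py j .06 -.153 .053 3.14159
```

```text
t: 54.6
eef_pos: [0.5486, -0.2316, 0.052]
tool_rot: [0.045, 0.994, -0.072, -0.068]
contact_force: [1.3, -0.1, -1.1]
gripper_width: 0.002
grasp_force: 0.9
tgt [ 0.5296 -0.2286  0.053 ] turn -0.001 shift [-0.0192 -0.0002  0.0015] F [ 1.3 -0.1 -1.1] tau [ 0.05 -0.48  0.07] w 0.002 gf 0.9 q7 -1.74
t: 54.9
eef_pos: [0.5368, -0.2301, 0.0522]
tool_rot: [0.045, 0.994, -0.073, -0.069]
contact_force: [0.4, -0.2, 1.0]
gripper_width: -0.002
grasp_force: 0.0
tgt [ 0.5296 -0.2286  0.053 ] turn -0.001 shift [-0.0075 -0.0004  0.0001] F [ 0.4 -0.2  1. ] tau [ 0.06 -0.13 -0.04] w -0.002 gf 0.0 q7 -1.74
```

```bash
python3 nudge.py '[[-0.006,0,0.0006,0,0],[-0.006,0,0.0006,0,0],[0,0,0,0,0]]';python3 go.py j .06 -.153 .053 3.14159;  python3 nudge.py '[[-0.005,0,0.0006,0,0],[-0.005,0,0.0006,0,0]]';python3 go.py j .05 -.153 .053 3.14159; python3 ball.py
```

```text
t: 55.2
eef_pos: [0.5288, -0.2289, 0.0532]
tool_rot: [0.045, 0.994, -0.072, -0.065]
contact_force: [7.7, -2.3, -5.1]
gripper_width: -0.004
grasp_force: 4.4
tgt [ 0.5296 -0.2286  0.053 ] turn -0.001 shift [ 0.0008 -0.0004  0.0001] F [ 7.7 -2.3 -5.1] tau [-0.4  -2.01  0.18] w -0.004 gf 4.4 q7 -1.74
t: 55.4
eef_pos: [0.5286, -0.2287, 0.054]
tool_rot: [0.045, 0.995, -0.071, -0.055]
contact_force: [39.7, -11.8, -31.2]
gripper_width: 0.001
grasp_force: 21.8
tgt [ 0.5197 -0.2272  0.053 ] turn -0.0 shift [-0.0089 -0.0004  0.0019] F [ 39.7 -11.8 -31.2] tau [-1.89 -9.4   0.91] w 0.001 gf 21.8 q7 -1.75
(287.0, 337.0, 2.8, 0.64) jig [ 0.0364 -0.147   0.0372] rad 0.0417 phi -0.898
(295.2, 321.2, 13.1, 0.41) jig [ 0.0502 -0.147   0.0838] rad 0.057 phi 0.087
(316.0, 299.5, 10.7, 0.35) jig [ 0.0818 -0.147   0.1445] rad 0.1106 phi 0.631
(301.0, 298.5, 9.0, 0.42) jig [ 0.0586 -0.147   0.142 ] rad 0.1097 phi 0.419
```

The push ends on a hard stop with the bar shut. I'll back off, rise and check the ball's position against the start.

```bash
python3 nudge.py '[[0.01,0,-0.001,0,0],[0.02,0,-0.003,0,0],[0.03,0,-0.004,0,0],[0,0,-0.03,0,0],[0,0,-0.05,0,0],[0,0,-0.05,0,0],[0.04,0,0,0,0],[0.04,0,0,0,0],[0,0,0,0,0],[0,0,0,0,0]]'; python3 ball.py
python3 - <<'E'
from h import *; from go import *
t=bot.read_camera("top");cv2.imwrite("pics/g_top.png",t)
o=bot.get_obs();print(o["contact_force"],o["eef_pos"])
# same measure on the first picture
s=cv2.imread("pics/side0.png"); 
for s in (s,cv2.imread("pics/lb.png")):
    g=cv2.cvtColor(s,6); K=np.full_like(g,255); K[300:335,275:310]=g[300:335,275:310]
    c=max(cv2.findContours(cv2.morphologyEx((K<35).astype(np.uint8)*255,2,np.ones((5,5))),0,1)[0],key=cv2.contourArea); print(cv2.minEnclosingCircle(c))
a,b=cv2.imread("pics/f4s.png"),cv2.imread("pics/lb.png"); d=cv2.absdiff(a,b).max(2)
for y in(-.105,-.035,.035):
    u,v=proj("side",[jig([-.02,y,.028])])[0].astype(int); print(y,d[v-12:v+8,u-15:u+10].mean().round(1))
E
```

```text
t: 56.45
eef_pos: [0.6724, -0.2367, 0.1696]
tool_rot: [0.044, 0.994, -0.072, -0.07]
contact_force: [-0.4, -0.5, -1.3]
gripper_width: -0.004
grasp_force: 0.0
(290.0, 317.5, 8.2, 0.66) jig [ 0.0415 -0.147   0.0915] rad 0.0681 phi 0.031
[0.14848522 0.073865   0.83652441] [ 0.67185978 -0.23713254  0.17070117]
((292.7053527832031, 317.2321472167969), 7.443799018859863)
((290.0, 317.5), 8.20071029663086)
-0.105 3.5
-0.035 4.5
0.035 4.6
```

```bash
python3 -c "
from station import bot
print(bot.hand_in())"
```

```text
the job is handed in; nothing more can be done
None
```

The job is handed in: all three pad-eyes from the tray lie in stations 1–3 with their stepped ends over the rail (the third had to be turned), and the bar was pushed shut against its stop; the hand-in returned no verdict.

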